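# Load the dosing pump with the full bottle

## Task

Three identical closed bottles stand in the bays under the low shelf, and only one of them is still full: lift them to find it by its weight, then stand the full one upright, well centred, on the round sprung platform of the dosing pump, setting it down gently. An empty bottle must never be set down on the platform; leave or put each empty one upright where it stood. Keep all bottles upright and leave the beaker, wash bottle and tip box alone.

Things in the scene. Friction and masses are not known exactly. Their poses are not given: they have to be found in the camera images.
- bottle_a_mid (a point): one of three alike closed white bottles, 175 mm tall, body 66 mm across up to 118 mm, neck 36 mm across; straight grey cap 44 mm across, 137 to 175 mm above the foot. One bottle is full (0.45 to 0.58 kg), two are empty (0.1 kg); which is full cannot be seen and changes every time. Point: on the axis, half-way up, 87.5 mm above the foot; z up
- bottle_b_mid (a point): one of three alike closed white bottles, 175 mm tall, body 66 mm across up to 118 mm, neck 36 mm across; straight grey cap 44 mm across, 137 to 175 mm above the foot. One bottle is full (0.45 to 0.58 kg), two are empty (0.1 kg); which is full cannot be seen and changes every time. Point: on the axis, half-way up, 87.5 mm above the foot; z up
- bottle_c_mid (a point): one of three alike closed white bottles, 175 mm tall, body 66 mm across up to 118 mm, neck 36 mm across; straight grey cap 44 mm across, 137 to 175 mm above the foot. One bottle is full (0.45 to 0.58 kg), two are empty (0.1 kg); which is full cannot be seen and changes every time. Point: on the axis, half-way up, 87.5 mm above the foot; z up
- cap_a (a point): middle of the grey cap of bottle_a (the place to grip it), 156 mm above its foot and 19 mm below its top, on the axis; z up along the bottle
- cap_b (a point): middle of the grey cap of bottle_b (the place to grip it), 156 mm above its foot and 19 mm below its top, on the axis; z up along the bottle
- cap_c (a point): middle of the grey cap of bottle_c (the place to grip it), 156 mm above its foot and 19 mm below its top, on the axis; z up along the bottle
- rack: fixed white rack, three bays in a row, a bottle in each. Origin: bench level, centre of the middle bay; x into the rack from its open front (no lip), y along the row. Bay centres at y = -95, 0, 95 mm; floor 6 mm high, x -60 to 70. Dividers 8 mm thick, 46 mm high, at y = -142, -47, 47, 142, x -40 to 64; back wall as high at x = 64
- shelf_edge (a point): middle of the lower front edge of the shelf over the rack, 262 mm above the bench, 15 mm behind (+x) the line of bay centres; axes as the rack. Board 360 mm long in y, 100 mm deep to +x, 18 mm thick, low stock on it, posts behind at its ends. It bars the gripper from straight above: come in slanting from the front, tilted 25 to 45 degrees
- station: fixed dosing pump. Origin at bench level under the axis of its round platform; x from the platform to the pump housing, z up. Base plate 16 mm high, x -70 to 180 mm, 136 mm wide; white housing behind the platform, x 72 to 178, y -65 to 65, 120 mm high, a dark pump head standing out 22 mm from its -y side
- platform_top (a point): centre of the upper face of the round steel platform, 108 mm across, flat, 40 mm above the bench when unloaded; z up. It moves down with the platform
- platform (a joint): how far the sprung platform has sunk, m: 0 unloaded, stop at 0.014. Spring rate 650 N/m after a small preload of about 0.4 N: an empty bottle sinks it about 1 mm, the full one 6 to 8.5 mm
- beaker: bystander: glass beaker, open, 72 mm across, 85 mm high; origin at the centre of its underside; in front of the pump's platform
- wash_bottle: bystander: clear squeeze bottle 58 mm across, 113 mm high with a thin spout on top up to 138 mm, reaching 48 mm out along its x; origin at the centre of its underside; beside the pump's platform, on its +y side
- tip_box: bystander: low grey box with clear lid, 117 by 77 mm (x by y), 63 mm high; origin at the centre of its underside; in front of the rack

How it is judged (in metres and radians):
At the end, for the whole second after the job is handed in: The full bottle stands upright (within 7 degrees), at rest, within 20 mm of the platform's centre, the platform sunk by 4.5 to 12 mm under its weight alone; the two empty bottles stand upright (within 7 degrees), at rest, within 35 mm of where they were at the start (value of joint platform between 0.0045 and 0.012 m and ((horizontal distance between bottle_a_mid and platform_top below 0.02 m and z of bottle_a_mid in the frame of platform_top between 0.08 and 0.093 m and angle between each of bottle_a_mid, bottle_b_mid, bottle_c_mid's own z axis and vertical below 0.12 rad and linear speed of each of bottle_a, bottle_b, bottle_c below 0.02 m/s and distance of each of bottle_b_mid, bottle_c_mid from where it was at the start of the episode below 0.035 m) or (horizontal distance between bottle_b_mid and platform_top below 0.02 m and z of bottle_b_mid in the frame of platform_top between 0.08 and 0.093 m and angle between each of bottle_b_mid, bottle_a_mid, bottle_c_mid's own z axis and vertical below 0.12 rad and linear speed of each of bottle_b, bottle_a, bottle_c below 0.02 m/s and distance of each of bottle_a_mid, bottle_c_mid from where it was at the start of the episode below 0.035 m) or (horizontal distance between bottle_c_mid and platform_top below 0.02 m and z of bottle_c_mid in the frame of platform_top between 0.08 and 0.093 m and angle between each of bottle_c_mid, bottle_a_mid, bottle_b_mid's own z axis and vertical below 0.12 rad and linear speed of each of bottle_c, bottle_a, bottle_b below 0.02 m/s and distance of each of bottle_a_mid, bottle_b_mid from where it was at the start of the episode below 0.035 m))); the robot touches nothing.
It fails at once if an empty bottle is set down and let go on the platform (value of joint platform between 0.0004 and 0.0025 m and velocity of joint platform between -0.001 and 0.001 m/s and ((horizontal distance between bottle_a_mid and platform_top below 0.08 m and contact force between bottle_a and station above 0.4 N and contact force between the fingers and bottle_a below 0.1 N and linear speed of bottle_a below 0.004 m/s) or (horizontal distance between bottle_b_mid and platform_top below 0.08 m and contact force between bottle_b and station above 0.4 N and contact force between the fingers and bottle_b below 0.1 N and linear speed of bottle_b below 0.004 m/s) or (horizontal distance between bottle_c_mid and platform_top below 0.08 m and contact force between bottle_c and station above 0.4 N and contact force between the fingers and bottle_c below 0.1 N and linear speed of bottle_c below 0.004 m/s))).
It fails at once if a bottle hits the platform or the pump hard (over 30 N) (contact force between any of bottle_a, bottle_b, bottle_c and station above 30 N).
It fails at once if a bottle is tipped by more than 35 degrees (angle between any of bottle_a_mid, bottle_b_mid, bottle_c_mid's own z axis and vertical above 0.61 rad).
It fails at once if the beaker, the wash bottle or the tip box is moved by more than 25 mm (distance of any of beaker, wash_bottle, tip_box from where it was at the start of the episode above 0.025 m).
It also fails if it takes over 61 s, if anything falls off the work surface, if the arm or the gripper's body presses on something with over 40 N, if the wrist force passes 120 N, or if a joint passes its speed limit or range.

## Robot

A 6-joint arm with a two-finger parallel gripper is mounted at the origin on the work surface. World frame = base frame: x ahead of the robot, y to its left, z up, the work surface at z = 0. Lengths are in mm, angles in rad, forces in N, time in s.
With the tool pointing down it reaches from about 350 to 875 mm from the base axis. Payload 4.2 kg.
Tool frame: the origin (TCP) lies midway between the tips of the shut fingers; the grasp point (between the pads) lies 19 mm behind it; z points along the fingers, y is the direction in which the jaws open and shut (so a half turn about z gives the same grasp; the last joint's range is limited). The gripper opens to 85 mm and grips with 20 to 120 N. Pads are 22 mm wide; open, the fingers measure 114 mm over their backs; the gripper's body (76 mm by 85 mm) begins 54 mm behind the grasp point. The pads swing forward as they close: fully open they stand 13 mm farther back than shut.
Start: joints at [1.464, 0.385, 0.008, 0, -1.194, -0.259], TCP at [223.527, 583.639, 231.312] pointing down, gripper open.
Joint ranges: [-3.14, 3.14], [-1.21, 2.06], [-1.07, 1.41], [-3.16, 2.05], [-2.99, -0.16], [-3.1, 3.1]. Speed limits (rad/s): [2.79, 2.79, 3.14, 3.14, 3.14, 3.14].

## Interface

Orientations are given as a unit quaternion [x, y, z, w].
In Python, from bench import arm gives the robot as it stands. The module is installed in compiled form; this text tells all that it offers.
- The arm moves only by the tool drive_tool, never from a script. Its argument "moves" is a list that holds one entry, the list of rows, each a list of 7 numbers: the opening, from 0 (shut) to 1 (fully open), then the shift along the tool's x, y, z in m, then the turn, a rotation vector about the tool's x, y, z in rad. In form: [[[hand, dx, dy, dz, wx, wy, wz], ...]]. A call has 1 to 20 rows; each row shifts and turns the pose as measured when the row begins, along the tool's axes as they then stand; what a row does not reach is not made up. A row lasts 1/10 s, in which the tool goes at most 50 mm and 8.59 degrees, less where a joint would pass 70% of its speed; a pose out of reach is approached as far as the arm can. A call with a gripper value outside its range is refused whole. The fingers move at their own pace and stop on an object; the grip force is fixed at half the most. Time passes only in rows, so rows that do not move let the fingers close. It gives the time, the measured TCP pose, the force and the opening at its end, in the units of the state.
- arm.read_state(): the state, without advancing time (a new reading comes with each control period).
- arm.get_image(name): name is "side" or "top" or "wrist"; returns (picture, depth): 480x640x3 uint8, red, green, blue; 480x640 float32, mm along the optical axis (not along the pixel's ray), 0 where there is no reading.
- arm.camera_params(name): a dict with "fov_y" (degrees; the focal length in pixels is half the picture's height over the tangent of half this angle, whatever the lens; pixels are square), "cx", "cy" (the principal point, pixels), "world_from_camera" (4x4, takes a point from camera to world coordinates); the wrist camera has in their place "T_tool_cam" (4x4, takes a point from camera to tool coordinates, whose origin is the TCP and whose axes are the flange's). Camera axes: x right, y down, z forward; pixel columns grow to the right and rows downward; lengths in mm; the calibration is good to about 2 mm. A picture is of the moment at which its call begins: read the wrist's pose just before it. camera_params takes no time and is no camera call.
- arm.job_done(): hands the job in, once; it reports no verdict.
The state is a dict: "clock": time; "joints": joint angles; "joint_vel": joint speeds; "joint_efforts": joint torques, N m; "position": TCP position; "ee_rot": TCP orientation; "contact_force": force on the tool from outside, world axes, zero at the start; "wrist_torque": the same for the moment, N m; "gripper_width": finger opening in mm.
Only numpy, scipy, OpenCV 4.12 (cv2) and the standard library are available. Lean on these libraries where they do the work, as an engineer would, in place of code of your own. Each camera call takes 0.05 s, during which the arm holds its last target.

## Working session

There is one attempt and no reset: what is moved stays moved. The work goes in short steps, Python scripts to look and compute and a tool call to move; the robot and the scene stay as the last step left them, time stands still between calls to the robot, and variables do not carry over. Pictures are saved under pics/ and viewed, and the job is handed in when it is done.

Besides the shell and the picture viewer there is one more tool, called after "Request:" as a command line: name --argument value ..., lists and objects as JSON in quotes. drive_tool: Moves the arm, as the interface text tells. Its arguments: {"type":"object","properties":{"moves":{"type":"array","items":{"type":"array","items":{"type":"array","items":{"type":"number"}}}}},"required":["moves"]}

```bash
mkdir -p pics
cat > h.py <<'E'
import numpy as np,cv2
from bench import arm
from scipy.spatial.transform import Rotation as R
def cam(name):
    s=arm.read_state(); p=arm.camera_params(name); im,d=arm.get_image(name)
    f=240/np.tan(np.radians(p['fov_y'])/2)
    if 'world_from_camera' in p: T=np.array(p['world_from_camera'])
    else:
        W=np.eye(4);W[:3,:3]=R.from_quat(s['ee_rot']).as_matrix();W[:3,3]=s['position'];T=W@np.array(p['T_tool_cam'])
    return im,d,f,p['cx'],p['cy'],T
def cloud(c):
    im,d,f,cx,cy,T=c
    v,u=np.mgrid[:480,:640]
    P=np.stack([(u-cx)*d/f,(v-cy)*d/f,d],-1)
    P=P@T[:3,:3].T+T[:3,3]; P[d<=0]=np.nan
    return P
def save(n,im): cv2.imwrite('pics/'+n,im[...,::-1])
E
python3 - <<'E'
from h import *
s=arm.read_state();print(s)
for n in ['side','top']:
    c=cam(n);save(n+'0.png',c[0]);np.save(n+'.npy',cloud(c));print(n,c[2:])
E
```

```text
{'clock': 0.0, 'joints': array([ 1.46357168e+00,  3.85558300e-01,  6.62516925e-03, -4.97208929e-04,
       -1.19399080e+00, -2.58592533e-01]), 'joint_vel': array([ 0.00284457, -0.00173485, -0.00098729,  0.00073483, -0.00019685,
        0.00050006]), 'joint_efforts': array([-7.71944688e-04, -3.92284584e+01,  1.88400686e+01,  4.18613300e+00,
       -4.67093647e-03, -9.52394217e-07]), 'position': array([223.34869729, 583.10648137, 230.22053511]), 'ee_rot': array([ 9.83301539e-01, -1.81980491e-01, -1.49968683e-04,  1.07822912e-03]), 'contact_force': array([-0.18750842,  0.96148024,  0.5539111 ]), 'wrist_torque': array([0.04270205, 0.03835232, 0.02352406]), 'gripper_width': 85.4391614194361}
side (np.float64(616.8305872246596), 329.3135111095888, 240.30150883235146, array([[ 9.59015653e-01, -1.88723144e-01,  2.11358822e-01,
         2.11553681e+02],
       [-2.82980964e-01, -6.76115667e-01,  6.80286248e-01,
        -9.53611859e+02],
       [ 1.45172515e-02, -7.12215683e-01, -7.01810565e-01,
         1.12300494e+03],
       [ 0.00000000e+00,  0.00000000e+00,  0.00000000e+00,
         1.00000000e+00]]))
top (np.float64(547.9411027103046), 322.12783918842473, 241.34885849971172, array([[-2.61709159e-02, -9.94278504e-01,  1.03563218e-01,
         4.30596242e+02],
       [-9.99647189e-01,  2.64999825e-02,  1.80257492e-03,
         9.75805009e+00],
       [-4.53668494e-03, -1.03479504e-01, -9.94621240e-01,
         1.21101052e+03],
       [ 0.00000000e+00,  0.00000000e+00,  0.00000000e+00,
         1.00000000e+00]]))
```

View pics/side0.png

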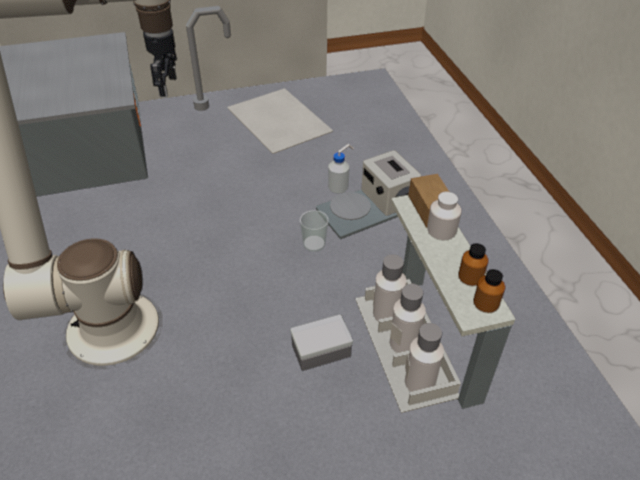

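View pics/top0.png

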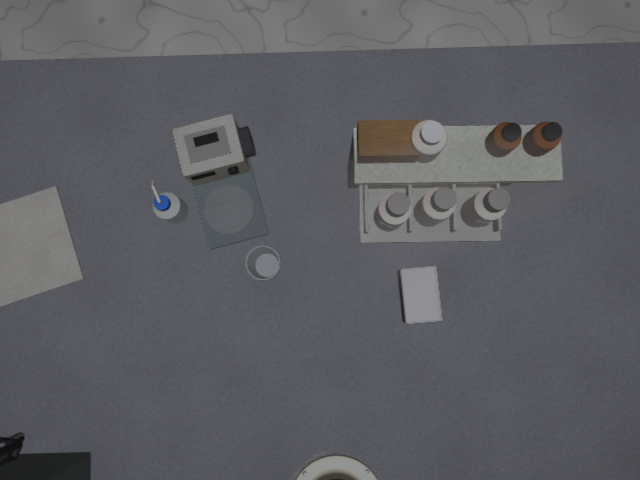

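Side shows three bottles with caps at about (392,268), (411,298), (430,336) in the rack. In the top view the caps are at (398,204), (441,199) and (494,200), the platform disc is at (228,209) and the tip box at (421,295).

Run:
```python
from h import *
for n,cs in [('side',[(392,268),(411,298),(430,336)]),('top',[(398,204),(441,199),(494,200)])]:
    P=np.load(n+'.npy')
    for u,v in cs:
        Q=P[v-22:v+22,u-22:u+22].reshape(-1,3)
        top=Q[(Q[:,2]>176)&(Q[:,2]<190)]
        c,r=cv2.minEnclosingCircle(top[:,:2].astype(np.float32)); 
        print(n,(u,v),len(top),'cap c',np.round(c,1),round(r,1),'mean',np.round(top.mean(0),1),'maxz',np.nanpercentile(Q[:,2],[50,95,99]))
        body=Q[(Q[:,2]>30)&(Q[:,2]<115)]
P=np.load('top.npy')
def box(n,u0,u1,v0,v1,z0,z1):
    Q=P[v0:v1,u0:u1].reshape(-1,3);Q=Q[(Q[:,2]>z0)&(Q[:,2]<z1)]
    r=cv2.minAreaRect(Q[:,:2].astype(np.float32));print(n,len(Q),np.round(Q.mean(0),1),np.round(r[0],1),np.round(r[1],1),round(r[2],1))
    c,rr=cv2.minEnclosingCircle(Q[:,:2].astype(np.float32));print('  circ',np.round(c,1),round(rr,1))
box('platform',190,270,170,250,34,50)
box('baseplate',190,270,170,250,8,24)
box('housing',170,250,110,190,110,130)
box('shelf',340,580,120,190,270,290)
box('tip',390,450,255,330,50,75)
box('beaker',240,285,240,285,5,100)
box('wash',145,190,175,225,60,150)
box('rackfloor',355,505,180,245,3,12)
box('rackdiv',355,505,180,245,40,52)
print(P[60:62,300],P[243,300:302])
P=np.load('side.npy')
box('platform side',320,400,185,235,34,50)
box('rack side floor',350,470,280,410,3,12)
box('shelf side',380,510,190,330,272,290)
```

```text
side (392, 268) 302 cap c [ 612.7 -166.9] 53.7 mean [ 608.  -151.2  178.9] maxz [109.96934285 179.74482272 181.8446236 ]
side (411, 298) 275 cap c [ 615.3 -224.2] 23.4 mean [ 614.8 -225.4  178.9] maxz [124.46553556 179.63593652 182.58127712]
side (430, 336) 323 cap c [ 610.7 -327.8] 22.7 mean [ 610.7 -328.4  179. ] maxz [123.05033253 179.96351583 182.13773708]
top (398, 204) 412 cap c [ 606.7 -135.6] 22.0 mean [ 606.5 -135.3  181.2] maxz [122.07128339 268.75661424 280.14642632]
top (441, 199) 412 cap c [ 614.9 -223.9] 22.0 mean [ 614.6 -223.9  181.5] maxz [129.48105643 280.72716007 282.67472011]
top (494, 200) 417 cap c [ 611.  -327.6] 22.4 mean [ 610.2 -326.7  181.5] maxz [129.11672403 280.07887325 282.4012398 ]
platform 2003 [631.3 213.   39.9] [637.7 217.5] [128.3 122.4] 12.4
  circ [651.6 220.7] 78.8
baseplate 2075 [628.2 207.6  15.6] [631.9 212.8] [148.6 136.7] 13.3
  circ [633.4 212.4] 98.9
housing 3183 [747.6 239.1 120. ] [749.7 240.6] [106.8 130.9] 12.8
  circ [748.7 239.8] 80.0
shelf 7082 [ 658.1 -239.5  280.5] [ 674.8 -227.8] [360.3 101.4] 89.4
  circ [ 674.  -227.6] 185.3

[... 247 characters left out ...]
c [653.3 320.9] 54.0
rackfloor 3293 [ 595.7 -213.6    6.7] [ 609.7 -228. ] [331.2 132.1] 88.4
  circ [ 610.6 -228. ] 177.7
rackdiv 742 [ 619.7 -206.1   45.9] [ 620.1 -227.3] [292.9 101.4] 89.2
  circ [ 620.3 -227.2] 154.5
[[978.57080961  51.96120628  -2.2038732 ]
 [974.48050294  51.88308781   1.55482927]] [[554.62401567  61.32457509  -3.03965563]
 [554.58500495  59.10568273  -3.23858475]]
platform side 948 [638.8 209.5  38.3] [619.8 200.9] [208.9 124.8] 14.5
  circ [622.3 188.4] 115.1
rack side floor 1649 [ 586.3 -266.2    5.7] [ 630.6 -221.3] [344.9 265.7] 72.3
  circ [ 618.  -224.4] 197.8
shelf side 4743 [ 659.  -262.9  278.2] [ 674.9 -227.5] [364.5 102.2] 89.4
  circ [ 669.3 -227.6] 185.2
```

```bash
cat >> h.py <<'E'
def tilt(deg,yaw=0):
    t=np.radians(deg);s,c=np.sin(t),np.cos(t)
    return R.from_euler('z',yaw,degrees=True)*R.from_matrix(np.array([[c,0,s],[0,-1,0],[s,0,-c]]).T)
def tcp(cap,Rt,adv=23): return np.array(cap)+Rt.as_matrix()[:,2]*adv
def plan(wps,step=45,ang=0.14,start=None):
    """wps: list of (pos,Rot,hand,step)"""
    s=arm.read_state(); p=np.array(s['position']);r=R.from_quat(s['ee_rot'])
    if start: p,r=start
    out=[]
    for w in wps:
        q,rt,hand=w[:3]; st=w[3] if len(w)>3 else step
        dv=(r.inv()*rt).as_rotvec()
        n=max(1,int(np.ceil(np.linalg.norm(q-p)/st-.05)),int(np.ceil(np.linalg.norm(dv)/ang)))
        for i in range(1,n+1):
            r0=r*R.from_rotvec(dv*(i-1)/n)
            d=r0.inv().apply((q-p)/n)/1000
            out.append([hand]+[round(float(x),4) for x in d]+[round(float(x),3) for x in dv/n])
        p,r=np.array(q),rt
    print(len(out));print(str(out).replace(' ',''))
    return out
CAPS=dict(A=(606.5,-135.4,162),B=(614.8,-224.2,162),C=(610.8,-327.8,162))
def st():
    s=arm.read_state();r=R.from_quat(s['ee_rot']).as_matrix()
    print(round(s['clock'],2),'p',np.round(s['position'],1),'z',np.round(r[:,2],3),'y',np.round(r[:,1],3),'F',np.round(s['contact_force'],2),'T',np.round(s['wrist_torque'],2),'w',round(s['gripper_width'],1),'j',np.round(s['joints'],2))
E
python3 - <<'E'
from h import *
print(np.round(arm.camera_params('wrist')['T_tool_cam'],2))
T=tilt(40); c=np.array(CAPS['A'])
plan([(np.array([480,150,290]),tilt(20),1),(tcp(c,T,-90),T,0.75)])
P=np.load('top.npy')
# platform circle fit by plane z 37-43, clipped in front of housing
from scipy.optimize import least_squares
im=cv2.imread('pics/top0.png')
d=np.array([np.cos(np.radians(12.8)),np.sin(np.radians(12.8))])
Q=P[170:250,190:270].reshape(-1,3);Q=Q[(Q[:,2]>34)&(Q[:,2]<46)]
Q=Q[((Q[:,:2]-[628,213])@d<60)]
c,r=cv2.minEnclosingCircle(Q[:,:2].astype(np.float32));print(c,r,len(Q),Q.mean(0))
E
```

```text
[[  -0.     -0.95   -0.3    77.46]
 [   1.      0.     -0.      0.51]
 [   0.     -0.3     0.95 -142.38]
 [   0.      0.      0.      1.  ]]
19
[[1,0.0329,0.0261,-0.0049,0.005,0.029,-0.03],[1,0.0322,0.027,-0.0041,0.005,0.029,-0.03],[1,0.0315,0.028,-0.0034,0.005,0.029,-0.03],[1,0.0307,0.0289,-0.0026,0.005,0.029,-0.03],[1,0.0299,0.0298,-0.0019,0.005,0.029,-0.03],[1,0.029,0.0307,-0.0012,0.005,0.029,-0.03],[1,0.0281,0.0315,-0.0006,0.005,0.029,-0.03],[1,0.0272,0.0324,0.0,0.005,0.029,-0.03],[1,0.0262,0.0332,0.0006,0.005,0.029,-0.03],[1,0.0251,0.0339,0.0012,0.005,0.029,-0.03],[1,0.0241,0.0347,0.0017,0.005,0.029,-0.03],[1,0.0229,0.0354,0.0022,0.005,0.029,-0.03],[0.75,0.0063,0.0408,0.0113,0.0,0.05,0.0],[0.75,0.0058,0.0408,0.0116,0.0,0.05,0.0],[0.75,0.0052,0.0408,0.0119,0.0,0.05,0.0],[0.75,0.0046,0.0408,0.0121,0.0,0.05,0.0],[0.75,0.004,0.0408,0.0123,0.0,0.05,0.0],[0.75,0.0034,0.0408,0.0125,0.0,0.05,0.0],[0.75,0.0027,0.0408,0.0126,0.0,0.05,0.0]]
(628.298095703125, 212.61395263671875) 54.874141693115234 1907 [628.09693193 211.77143989  39.81560657]
```

Request:
drive_tool --moves '[[[1, 0.0329, 0.0261, -0.0049, 0.005, 0.029, -0.03], [1, 0.0322, 0.027, -0.0041, 0.005, 0.029, -0.03], [1, 0.0315, 0.028, -0.0034, 0.005, 0.029, -0.03], [1, 0.0307, 0.0289, -0.0026, 0.005, 0.029, -0.03], [1, 0.0299, 0.0298, -0.0019, 0.005, 0.029, -0.03], [1, 0.029, 0.0307, -0.0012, 0.005, 0.029, -0.03], [1, 0.0281, 0.0315, -0.0006, 0.005, 0.029, -0.03], [1, 0.0272, 0.0324, 0.0, 0.005, 0.029, -0.03], [1, 0.0262, 0.0332, 0.0006, 0.005, 0.029, -0.03], [1, 0.0251, 0.0339, 0.0012, 0.005, 0.029, -0.03], [1, 0.0241, 0.0347, 0.0017, 0.005, 0.029, -0.03], [1, 0.0229, 0.0354, 0.0022, 0.005, 0.029, -0.03]]]'

```text
clock: 1.3
position: [487.0, 137.2, 290.6]
ee_rot: [0.984, 0.012, 0.178, 0.008]
contact_force: [0.2, 0.8, -0.2]
gripper_width: 85.9
```

Run:
```python
from h import *
st()
T=tilt(43); c=np.array(CAPS['A'])
plan([(tcp(c,T,-90),T,0.75)])
```

```text
1.3 p [487.  137.2 290.6] z [ 0.351 -0.012 -0.936] y [ 0.021 -1.     0.02 ] F [ 0.19  0.84 -0.22] T [ 0.08  0.7  -0.  ] w 85.9 j [ 0.73 -0.03 -0.53  0.33 -0.84  0.67]
7
[[0.75,0.0036,0.0389,0.0118,0.001,0.056,0.004],[0.75,0.0031,0.0389,0.0119,0.001,0.056,0.004],[0.75,0.0026,0.0389,0.012,0.001,0.056,0.004],[0.75,0.0021,0.0389,0.0121,0.001,0.056,0.004],[0.75,0.0015,0.0389,0.0122,0.001,0.056,0.004],[0.75,0.001,0.0389,0.0122,0.001,0.056,0.004],[0.75,0.0005,0.0389,0.0122,0.001,0.056,0.004]]
```

Request:
drive_tool --moves '[[[0.75, 0.0036, 0.0389, 0.0118, 0.001, 0.056, 0.004], [0.75, 0.0031, 0.0389, 0.0119, 0.001, 0.056, 0.004], [0.75, 0.0026, 0.0389, 0.012, 0.001, 0.056, 0.004], [0.75, 0.0021, 0.0389, 0.0121, 0.001, 0.056, 0.004], [0.75, 0.0015, 0.0389, 0.0122, 0.001, 0.056, 0.004], [0.75, 0.001, 0.0389, 0.0122, 0.001, 0.056, 0.004], [0.75, 0.0005, 0.0389, 0.0122, 0.001, 0.056, 0.004]]]'

```text
clock: 2.0
position: [537.6, -119.4, 246.9]
ee_rot: [0.942, 0.002, 0.336, -0.005]
contact_force: [0.7, -0.4, 0.7]
gripper_width: 64.0
```

Run:
```python
from h import *
st()
T=tilt(43); c=np.array(CAPS['A'])
plan([(tcp(c,T,-90),T,0.75)])
c=cam('wrist');save('w1.png',c[0]);P=cloud(c);np.save('w1.npy',P)
Q=P.reshape(-1,3)
for k,v in CAPS.items():
    m=(np.hypot(Q[:,0]-v[0],Q[:,1]-v[1])<35)&(Q[:,2]>177)&(Q[:,2]<190)
    if m.sum()>20: print(k,m.sum(),cv2.minEnclosingCircle(Q[m,:2].astype(np.float32)))
```

```text
2.0 p [ 537.6 -119.4  246.9] z [ 0.633  0.01  -0.774] y [ 0.008 -1.    -0.007] F [ 0.7  -0.36  0.66] T [-0.1   1.14 -0.03] w 64.0 j [ 0.09 -0.01 -0.75  0.29 -0.16  1.22]
1
[[0.75,-0.0063,0.0162,0.0194,-0.011,0.065,0.001]]
A 2495 ((606.7698974609375, -133.5388946533203), 21.949073791503906)
B 2473 ((614.5671997070312, -221.9178009033203), 22.024028778076172)
C 2632 ((610.1686401367188, -325.5099182128906), 22.51384162902832)
```

View pics/w1.png

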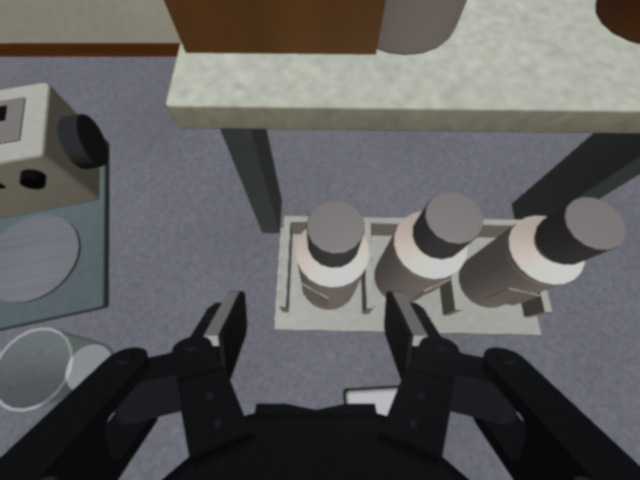

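The wrist view shows the three caps at (335,225), (447,220) and (580,230), with the shelf board above and the jaws roughly facing bottle A. J5 is at its limit, so I'll use 32° tilt. I'll also flip the tool so the camera sits on the underside, away from the shelf.

```bash
sed -i "s/^CAPS=.*/CAPS=dict(A=(606.6,-134.7,162),B=(614.7,-223.3,162),C=(610.6,-326.9,162))/" h.py
cat >> h.py <<'E'
def ft(deg,yaw=0): return tilt(deg,yaw)*R.from_euler('z',180,degrees=True)
E
python3 - <<'E'
from h import *
s=arm.read_state();r=R.from_quat(s['ee_rot']);p=np.array(s['position'])
# unflipped reach tilt first, then pure spin about tool z (j6 decreasing): test sign +
T=tilt(32); c=np.array(CAPS['A'])
plan([(tcp(c,T,-90),T,0.75)])
E
```

```text
1
[[0.75,0.012,0.0142,0.019,-0.011,-0.126,-0.003]]
```

Request:
drive_tool --moves '[[[0.75, 0.012, 0.0142, 0.019, -0.011, -0.126, -0.003], [0.75, 0, 0, 0, 0, 0, -0.148], [0.75, 0, 0, 0, 0, 0, -0.148], [0.75, 0, 0, 0, 0, 0, -0.148], [0.75, 0, 0, 0, 0, 0, -0.148], [0.75, 0, 0, 0, 0, 0, -0.148], [0.75, 0, 0, 0, 0, 0, -0.148], [0.75, 0, 0, 0, 0, 0, -0.148], [0.75, 0, 0, 0, 0, 0, -0.148], [0.75, 0, 0, 0, 0, 0, -0.148], [0.75, 0, 0, 0, 0, 0, -0.148], [0.75, 0, 0, 0, 0, 0, -0.148], [0.75, 0, 0, 0, 0, 0, -0.148], [0.75, 0, 0, 0, 0, 0, -0.148], [0.75, 0, 0, 0, 0, 0, -0.148], [0.75, 0, 0, 0, 0, 0, -0.148], [0.75, 0, 0, 0, 0, 0, -0.148], [0.75, 0, 0, 0, 0, 0, -0.148], [0.75, 0, 0, 0, 0, 0, -0.148], [0.75, 0, 0, 0, 0, 0, -0.148]]]'

```text
clock: 4.05
position: [538.1, -73.2, 208.5]
ee_rot: [0.171, 0.945, -0.021, 0.277]
contact_force: [-0.2, -1.0, 1.4]
gripper_width: 64.0
```

Run:
```python
from h import *
st()
T=ft(32); c=np.array(CAPS['A'])
plan([(tcp(c,T,-80),T,0.75),(tcp(c,T,-80),T,0.75)])
```

```text
4.05 p [538.1 -73.2 208.5] z [ 0.517 -0.134 -0.846] y [0.335 0.941 0.056] F [-0.24 -1.01  1.45] T [ 0.17  0.94 -0.08] w 64.0 j [ 0.04  0.04 -0.94  1.27 -0.16  3.1 ]
4
[[0.75,-0.017,-0.016,0.0012,-0.045,0.004,-0.106],[0.75,-0.0152,-0.0177,0.0004,-0.045,0.004,-0.106],[0.75,-0.0133,-0.0193,-0.0005,-0.045,0.004,-0.106],[0.75,0.0,0.0,0.0,0.0,0.0,0.0]]
```

Run:
```python
from h import *
s=arm.read_state();r=R.from_quat(s['ee_rot'])
# target: tilt 18 with current spin
zc=r.as_matrix()[:,2]; zt=tilt(15).as_matrix()[:,2]
ax=np.cross(zc,zt);ang=np.arcsin(np.linalg.norm(ax))
rt=R.from_rotvec(ax/np.linalg.norm(ax)*ang)*r
plan([(np.array([555,-110,250.]),rt,0.75)])
```

```text
3
[[0.75,-0.0156,-0.0089,-0.0072,-0.011,0.105,0.0],[0.75,-0.0148,-0.0088,-0.0088,-0.011,0.105,0.0],[0.75,-0.0138,-0.0087,-0.0104,-0.011,0.105,0.0]]
```

Request:
drive_tool --moves '[[[0.75, -0.0156, -0.0089, -0.0072, -0.011, 0.105, 0.0], [0.75, -0.0148, -0.0088, -0.0088, -0.011, 0.105, 0.0], [0.75, -0.0138, -0.0087, -0.0104, -0.011, 0.105, 0.0], [0.75, 0, 0, 0, 0, 0, 0.148], [0.75, 0, 0, 0, 0, 0, 0.148], [0.75, 0, 0, 0, 0, 0, 0.148], [0.75, 0, 0, 0, 0, 0, 0.148], [0.75, 0, 0, 0, 0, 0, 0.148], [0.75, 0, 0, 0, 0, 0, 0.148], [0.75, 0, 0, 0, 0, 0, 0.148]]]'

```text
clock: 5.05
position: [535.7, -64.1, 137.5]
ee_rot: [0.644, 0.734, 0.089, 0.195]
contact_force: [0.1, -0.6, 0.6]
gripper_width: 63.9
```

Run:
```python
from h import *
st()
```

```text
5.05 p [535.7 -64.1 137.5] z [ 0.401 -0.12  -0.908] y [0.911 0.153 0.382] F [ 0.11 -0.62  0.62] T [ 0.24  0.81 -0.01] w 63.9 j [ 0.07  0.16 -0.94  1.2  -0.16  2.04]
```

Run:
```python
from h import *
s=arm.read_state();r=R.from_quat(s['ee_rot'])
zc=r.as_matrix()[:,2]; zt=np.array([0,0,-1.])
ax=np.cross(zc,zt);ang=np.arcsin(np.linalg.norm(ax))
rt=R.from_rotvec(ax/np.linalg.norm(ax)*ang)*r
plan([(np.array([580,-30,220.]),rt,0.75,25)])
```

```text
4
[[0.75,0.0038,0.0193,-0.0153,0.098,0.044,0.0],[0.75,0.0045,0.0177,-0.017,0.098,0.044,0.0],[0.75,0.0053,0.0159,-0.0184,0.098,0.044,0.0],[0.75,0.0061,0.0141,-0.0196,0.098,0.044,0.0]]
```

Request:
drive_tool --moves '[[[0.75, 0.0038, 0.0193, -0.0153, 0.098, 0.044, 0.0], [0.75, 0.0045, 0.0177, -0.017, 0.098, 0.044, 0.0]]]'

```text
clock: 5.25
position: [560.4, -94.7, 166.9]
ee_rot: [0.654, 0.726, 0.06, 0.204]
contact_force: [1.6, -2.0, 1.9]
gripper_width: 64.2
```

Run:
```python
from h import *
st()
```

```text
5.25 p [560.4 -94.7 166.9] z [ 0.375 -0.179 -0.91 ] y [0.925 0.138 0.354] F [ 1.59 -2.01  1.95] T [ 0.07  0.47 -0.06] w 64.2 j [ 0.17  0.18 -0.77  0.75 -0.36  2.4 ]
```

Run:
```python
from h import *
s=arm.read_state();r=R.from_quat(s['ee_rot'])
zc=r.as_matrix()[:,2]; zt=np.array([0,0,-1.])
ax=np.cross(zc,zt);ang=np.arcsin(np.linalg.norm(ax))
rt=R.from_rotvec(ax/np.linalg.norm(ax)*ang)*r
plan([(np.array([560,-20,230.]),rt,0.75,25)])
```

```text
4
[[0.75,0.0148,0.0081,-0.0177,0.091,0.056,-0.0],[0.75,0.0158,0.0065,-0.0175,0.091,0.056,-0.0],[0.75,0.0167,0.0049,-0.0171,0.091,0.056,-0.0],[0.75,0.0177,0.0033,-0.0166,0.091,0.056,-0.0]]
```

Request:
drive_tool --moves '[[[0.75, 0.0148, 0.0081, -0.0177, 0.091, 0.056, 0.0], [0.75, 0.0158, 0.0065, -0.0175, 0.091, 0.056, 0.0], [0.75, 0.0167, 0.0049, -0.0171, 0.091, 0.056, 0.0], [0.75, 0.0177, 0.0033, -0.0166, 0.091, 0.056, 0.0]]]'

```text
clock: 5.65
position: [558.5, -34.3, 221.6]
ee_rot: [0.673, 0.74, 0.002, 0.029]
contact_force: [-0.4, -1.1, 0.2]
gripper_width: 64.4
```

Run:
```python
from h import *
st()
```

```text
5.65 p [558.5 -34.3 221.6] z [ 0.045 -0.037 -0.998] y [0.995 0.095 0.042] F [-0.4  -1.06  0.18] T [-0.09 -0.02 -0.06] w 64.4 j [ 0.25  0.26 -0.22  0.05 -1.05  2.96]
```

```bash
cat > kin.py <<'E'
import numpy as np
from scipy.optimize import least_squares
D=[([1.46357,.385558,.006625,-.000497,-1.19399],[223.35,583.1,230.2],[0,0,-1]),
([0.73,-0.03,-0.53,0.33,-0.84],[487.,137.2,290.6],[.351,-.012,-.936]),
([0.09,-0.01,-0.75,0.29,-0.16],[537.6,-119.4,246.9],[.633,.01,-.774]),
([0.04,0.04,-0.94,1.27,-0.16],[538.1,-73.2,208.5],[.517,-.134,-.846]),
([0.07,0.16,-0.94,1.2,-0.16],[535.7,-64.1,137.5],[.401,-.12,-.908]),
([0.17,0.18,-0.77,0.75,-0.36],[560.4,-94.7,166.9],[.375,-.179,-.91]),
([0.25,0.26,-0.22,0.05,-1.05],[558.5,-34.3,221.6],[.045,-.037,-.998])]
def rz(a):c,s=np.cos(a),np.sin(a);return np.array([[c,-s,0],[s,c,0],[0,0,1]])
def rx(a):c,s=np.cos(a),np.sin(a);return np.array([[1,0,0],[0,c,-s],[0,s,c]])
def ry(a):c,s=np.cos(a),np.sin(a);return np.array([[c,0,s],[0,1,0],[-s,0,c]])
def fk(j,x):
    d,H,L1,L2,Lt,e,a1,s4=x
    A=rz(j[0]); F=A@ry(-(j[2]-j[1]))   # forearm x axis, pitch up = j3-j2
    p=A@np.array([a1,-d,H])+A@ry(j[1])@np.array([0,0,L1])+F@np.array([L2,0,e])
    W=F@rx(s4*j[3])@ry(-j[4])
    z=W[:,0]
    return p+Lt*z,z
def res(x,s=1):
    x=np.r_[x,s];o=[]
    for j,p,z in D:
        q,w=fk(j,x);o+=list(q-p)+list(200*(w-z))
    return np.array(o)
best=None
for s in(1,-1):
    r=least_squares(res,[160,300,400,400,300,0,0],args=(s,),loss='soft_l1',f_scale=5)
    if best is None or r.cost<best[0]: best=(r.cost,np.r_[r.x,s],res(r.x,s))
X=best[1]
# IK: position and z direction; 5 joints
def ik(p,z,x0=(0.1,.2,-.5,0,-.5)):
    lo=[-3.1,-1.21,-1.07,-3.16,-2.99];hi=[3.1,2.06,1.41,2.05,-.16]
    f=lambda j:np.r_[fk(j,X)[0]-p,300*(fk(j,X)[1]-z)]
    r=least_squares(f,np.clip(x0,np.array(lo)+.01,np.array(hi)-.01),bounds=(lo,hi));return r.x,np.abs(r.fun).max()
if __name__=='__main__':
    print(np.round(X,1));print(np.round(best[2].reshape(-1,6),1))
    from h import *
    for k,c in CAPS.items():
        for t in (25,32,40):
          for yaw in (0,-20):
            T=ft(t,yaw)
            for n,q in [('pre',tcp(c,T,-60)),('grip',tcp(c,T)),('out',tcp(np.array(c)+[-85,0,20],T)),('outhi',tcp(np.array(c)+[-85,0,110],T))]:
                j,e=ik(q,T.as_matrix()[:,2]);print(k,t,yaw,n,np.round(j,2),round(e,1))
E
python3 kin.py
```

```text
[153.3 -25.7 515.4 191.5 223.9  80.2 195.9  -1. ]
[[ -7.2  -6.    1.4  -0.1  -0.4   0. ]
 [-19.    3.5 -32.7  -1.1  -0.5  -0.4]
 [  1.5   3.9  -1.5  -1.1   0.2  -0.9]
 [-26.8 -93.8 -23.1  -0.1   0.5  -0. ]
 [  1.2 -85.2   8.4   1.   -0.1   0.4]
 [  6.7 -18.    1.2  -0.9  -0.2  -0.2]
 [  9.5  11.1   9.9   1.1   1.   -0. ]]
A 25 0 pre [ 0.04  0.17 -0.53  0.04 -0.43] 0.0
A 25 0 grip [ 0.04  0.3  -0.69  0.09 -0.16] 4.6
A 25 0 out [ 0.04  0.13 -0.86  0.12 -0.16] 4.0
A 25 0 outhi [ 0.04  0.06 -0.51  0.03 -0.57] 0.0
A 25 -20 pre [ 0.12  0.17 -0.54  0.41 -0.51] 0.0
A 25 -20 grip [ 0.09  0.3  -0.73  0.91 -0.23] 0.0
A 25 -20 out [ 0.11  0.12 -0.9   0.9  -0.24] 0.0
A 25 -20 outhi [ 0.11  0.05 -0.51  0.32 -0.63] 0.0
A 32 0 pre [ 0.04  0.12 -0.68  0.11 -0.21] 0.0
A 32 0 grip [ 0.04  0.28 -0.66  0.14 -0.16] 21.9
A 32 0 out [ 0.05  0.1  -0.84  0.25 -0.16] 21.1
A 32 0 outhi [ 0.05  0.02 -0.61  0.06 -0.39] 0.0
A 32 -20 pre [ 0.15  0.12 -0.69  0.8  -0.36] 0.0
A 32 -20 grip [ 0.11  0.28 -0.84  1.82 -0.24] 0.0
A 32 -20 out [ 0.13  0.1  -1.    1.72 -0.25] 0.0
A 32 -20 outhi [ 0.13  0.01 -0.61  0.54 -0.5 
[... 2047 characters left out ...]
-0.18] 0.0
C 32 0 out [-0.37  0.28 -0.72 -1.34 -0.2 ] 0.0
C 32 0 outhi [-0.37  0.21 -0.36 -0.4  -0.51] 0.0
C 32 -20 pre [-0.25  0.26 -0.48  0.2  -0.28] 0.0
C 32 -20 grip [-0.25  0.4  -0.51  0.39 -0.16] 11.5
C 32 -20 out [-0.3   0.25 -0.66  0.21 -0.16] 13.6
C 32 -20 outhi [-0.3   0.18 -0.41  0.07 -0.43] 0.0
C 40 0 pre [-0.36  0.26 -0.59 -1.37 -0.24] 0.0
C 40 0 grip [-0.33  0.41 -0.67 -2.27 -0.28] 0.0
C 40 0 out [-0.39  0.27 -0.84 -2.23 -0.31] 0.0
C 40 0 outhi [-0.39  0.18 -0.48 -0.8  -0.34] 0.0
C 40 -20 pre [-0.22  0.22 -0.59  0.72 -0.16] 12.4
C 40 -20 grip [-0.22  0.37 -0.63  2.05 -0.16] 18.0
C 40 -20 out [-0.24  0.22 -0.8   2.05 -0.16] 20.8
C 40 -20 outhi [-0.29  0.14 -0.54  0.18 -0.19] 0.0
```

```bash
python3 - <<'E'
s=open('kin.py').read()
s=s.replace("p=A@np.array([a1,-d,H])","p=A@np.array([a1,0,H])").replace("    z=W[:,0]\n","    z=W[:,0]; p=p-W[:,1]*d\n").replace("[160,300,400,400,300,0,0]","[150,245,540,540,300,0,0]")
open('kin.py','w').write(s)
E
python3 kin.py | grep -v "40 -20"
```

```text
[158.9 170.9 563.8 425.5 303.1  -1.4  -3.   -1. ]
[[-0.9 -0.5  1.2 -0.1 -0.4  0. ]
 [-0.7 -1.9 -0.6 -1.1 -0.5 -0.4]
 [ 0.2  1.2 -2.5 -1.1  0.2 -0.9]
 [ 1.4  1.5 -0.3 -0.1  0.5 -0. ]
 [ 0.9 -1.1  2.8  1.  -0.1  0.4]
 [-2.3 -1.3 -1.4 -0.9 -0.2 -0.2]
 [ 2.2  0.1  0.9  1.1  1.  -0. ]]
A 25 0 pre [ 0.05  0.17 -0.43  0.04 -0.54] 0.0
A 25 0 grip [ 0.05  0.31 -0.46  0.06 -0.36] 0.0
A 25 0 out [ 0.06  0.16 -0.62  0.07 -0.36] 0.0
A 25 0 outhi [ 0.06  0.05 -0.48  0.04 -0.61] 0.0
A 25 -20 pre [ 0.14  0.16 -0.57  0.44 -0.48] 0.0
A 25 -20 grip [ 0.05  0.3  -0.67  0.71 -0.25] 0.0
A 25 -20 out [ 0.06  0.14 -0.83  0.72 -0.26] 0.0
A 25 -20 outhi [ 0.13  0.04 -0.6   0.37 -0.57] 0.0
A 32 0 pre [ 0.06  0.13 -0.56  0.1  -0.32] 0.0
A 32 0 grip [ 0.05  0.29 -0.56  0.12 -0.16] 1.5
A 32 0 out [ 0.05  0.13 -0.72  0.14 -0.16] 2.0
A 32 0 outhi [ 0.06  0.01 -0.57  0.08 -0.43] 0.0
A 32 -20 pre [ 0.02  0.11 -0.82  1.07 -0.22] 0.0
A 32 -20 grip [-0.09  0.28 -0.78  1.34 -0.16] 18.1
A 32 -20 out [-0.07  0.12 -0.92  1.23 -0.16] 16.9
A 32 -20 outhi [ 0.1   0.   -0.77  0.7  -0.36] 0.0
A 40 0 pre [ 0.03  0.11 -0.62 -0.03 
[... 1400 characters left out ...]
31  0.11 -0.41] 0.0
C 25 -20 out [-0.28  0.28 -0.45  0.07 -0.41] 0.0
C 25 -20 outhi [-0.28  0.19 -0.31  0.05 -0.64] 0.0
C 32 0 pre [-0.38  0.28 -0.18 -0.35 -0.61] 0.0
C 32 0 grip [-0.35  0.42 -0.16 -0.4  -0.49] 0.0
C 32 0 out [-0.42  0.29 -0.28 -0.45 -0.52] 0.0
C 32 0 outhi [-0.41  0.19 -0.2  -0.34 -0.68] 0.0
C 32 -20 pre [-0.23  0.24 -0.45  0.19 -0.33] 0.0
C 32 -20 grip [-0.25  0.39 -0.47  0.32 -0.16] 0.6
C 32 -20 out [-0.29  0.26 -0.57  0.19 -0.18] 0.0
C 32 -20 outhi [-0.28  0.15 -0.42  0.08 -0.45] 0.0
C 40 0 pre [-0.45  0.26 -0.21 -0.59 -0.52] 0.0
C 40 0 grip [-0.42  0.41 -0.16 -0.66 -0.43] 0.0
C 40 0 out [-0.5   0.29 -0.27 -0.72 -0.49] 0.0
C 40 0 outhi [-0.47  0.17 -0.22 -0.54 -0.6 ] 0.0
```

Run:
```python
from kin import *
from h import *
def W(j): return rz(j[0])@ry(-(j[2]-j[1]))@rx(-j[3])@ry(-j[4])
# calibrate j6 : angle of tool y in W's (y,z) plane
def ang(j,Rt):
    v=W(j).T@Rt.as_matrix()[:,1]; return np.arctan2(v[2],v[1])
a=ang([1.46357,.385558,.006625,-.000497,-1.19399],R.from_quat([.9833,-.18198,0,0]));print('start ang',a,'j6 -.2586')
s=arm.read_state();b=ang(s['joints'],R.from_quat(s['ee_rot']));print('now',b,s['joints'][5])
sgn=np.sign(1) 
def j6(j,Rt):
    x=ang(j,Rt)
    c=[];
    for sg in(1,-1):
        off=-.2586-sg*a; err=(s['joints'][5]-(sg*b+off)+np.pi)%(2*np.pi)-np.pi
        if abs(err)<.1: return (sg*x+off+np.pi)%(2*np.pi)-np.pi
P=np.array([628.2,212.5,40+156])
for k,c,T in [('A',CAPS['A'],ft(30,10)),('A',CAPS['A'],ft(30,5)),('B',CAPS['B'],ft(30,0)),('C',CAPS['C'],ft(30,0))]+[('P',P,ft(30,y)) for y in(10,20,30,40,50)]:
    for n,q in [('pre',tcp(c,T,-70)),('grip',tcp(c,T)),('out',tcp(np.array(c)+[-85,0,20],T)),('outhi',tcp(np.array(c)+[-85,0,110],T)),('hi',tcp(np.array(c)+[0,0,90],T))]:
        j,e=ik(q,T.as_matrix()[:,2]);print(k,n,np.round(j,2),round(e,1),'j6',round(j6(j,T),2))
```

```text
start ang -1.3122056980739576 j6 -.2586
now 1.7557321808696775 2.9566567995150126
A pre [-0.03  0.14 -0.39 -0.2  -0.53] 0.0 j6 -1.23
A grip [-0.01  0.31 -0.38 -0.26 -0.37] 0.0 j6 -1.17
A out [-0.01  0.16 -0.53 -0.26 -0.38] 0.0 j6 -1.17
A outhi [-0.01  0.04 -0.44 -0.16 -0.58] 0.0 j6 -1.28
A hi [-0.01  0.2  -0.3  -0.17 -0.56] 0.0 j6 -1.27
A pre [ 0.02  0.13 -0.45 -0.08 -0.47] 0.0 j6 -1.44
A grip [ 0.02  0.3  -0.45 -0.11 -0.3 ] 0.0 j6 -1.41
A out [ 0.03  0.15 -0.61 -0.1  -0.29] 0.0 j6 -1.43
A outhi [ 0.03  0.03 -0.49 -0.06 -0.53] 0.0 j6 -1.47
A hi [ 0.03  0.19 -0.35 -0.06 -0.51] 0.0 j6 -1.46
B pre [-0.15  0.19 -0.35 -0.15 -0.52] 0.0 j6 -1.31
B grip [-0.14  0.35 -0.33 -0.19 -0.37] 0.0 j6 -1.27
B out [-0.17  0.21 -0.47 -0.23 -0.38] 0.0 j6 -1.21
B outhi [-0.16  0.1  -0.38 -0.15 -0.58] 0.0 j6 -1.31
B hi [-0.13  0.25 -0.25 -0.13 -0.56] 0.0 j6 -1.35
C pre [-0.37  0.28 -0.17 -0.3  -0.65] 0.0 j6 -1.0
C grip [-0.34  0.42 -0.16 -0.35 -0.52] 0.0 j6 -0.97
C out [-0.41  0.3  -0.28 -0.4  -0.54] 0.0 j6 -0.87
C outhi [-0.4   0.2  -0.2  -0.3  -0.71] 0.0 j6 -0.99
C hi [-0.34  0.33 -0.08 -0.27 -0.68] 0.0 
[... 590 characters left out ...]
2 -0.39  0.08 -0.34] 0.0 j6 -1.7
P out [ 0.68  0.16 -0.62  0.27 -0.28] 0.0 j6 -1.97
P outhi [ 0.69  0.06 -0.44  0.15 -0.56] 0.0 j6 -1.84
P hi [ 0.58  0.22 -0.26  0.05 -0.56] 0.0 j6 -1.66
P pre [ 0.51  0.18 -0.27 -0.16 -0.62] 0.0 j6 -1.28
P grip [ 0.53  0.33 -0.27 -0.19 -0.46] 0.0 j6 -1.25
P out [ 0.63  0.17 -0.47 -0.09 -0.4 ] 0.0 j6 -1.43
P outhi [ 0.63  0.08 -0.35 -0.06 -0.63] 0.0 j6 -1.47
P hi [ 0.53  0.24 -0.17 -0.14 -0.65] 0.0 j6 -1.31
P pre [ 0.43  0.21 -0.17 -0.32 -0.74] 0.0 j6 -0.95
P grip [ 0.47  0.35 -0.18 -0.36 -0.59] 0.0 j6 -0.91
P out [ 0.56  0.19 -0.36 -0.31 -0.54] 0.0 j6 -1.03
P outhi [ 0.57  0.1  -0.26 -0.23 -0.72] 0.0 j6 -1.13
P hi [ 0.47  0.26 -0.08 -0.29 -0.76] 0.0 j6 -1.01
```

Request:
drive_tool --moves '[[[0.75, 0, 0, 0, 0, 0, 0.148], [0.75, 0, 0, 0, 0, 0, 0.148], [0.75, 0, 0, 0, 0, 0, 0.148], [0.75, 0, 0, 0, 0, 0, 0.148], [0.75, 0, 0, 0, 0, 0, 0.148], [0.75, 0, 0, 0, 0, 0, 0.148], [0.75, 0, 0, 0, 0, 0, 0.148], [0.75, 0, 0, 0, 0, 0, 0.148], [0.75, 0, 0, 0, 0, 0, 0.148], [0.75, 0, 0, 0, 0, 0, 0.148], [0.75, 0, 0, 0, 0, 0, 0.148], [0.75, 0, 0, 0, 0, 0, 0.148], [0.75, 0, 0, 0, 0, 0, 0.148], [0.75, 0, 0, 0, 0, 0, 0.148], [0.75, 0, 0, 0, 0, 0, 0.148], [0.75, 0, 0, 0, 0, 0, 0.148]]]'

```text
clock: 7.25
position: [559.8, -30.8, 217.9]
ee_rot: [0.932, -0.361, 0.024, 0.01]
contact_force: [0.3, -0.5, -1.4]
gripper_width: 64.0
```

Run:
```python
from h import *
st()
T=ft(30,10); c=np.array(CAPS['A'])
plan([(tcp(c,T,-70),T,0.75)])
```

```text
7.25 p [559.8 -30.8 217.9] z [ 0.037 -0.036 -0.999] y [-0.673 -0.739  0.002] F [ 0.33 -0.55 -1.35] T [ 0.08  0.05 -0.05] w 64.0 j [ 0.26  0.27 -0.22  0.05 -1.06  0.55]
17
[[0.75,0.0049,0.0043,-0.0,0.031,-0.019,0.128],[0.75,0.0054,0.0036,-0.0002,0.031,-0.019,0.128],[0.75,0.0058,0.0029,-0.0004,0.031,-0.019,0.128],[0.75,0.0061,0.0021,-0.0006,0.031,-0.019,0.128],[0.75,0.0063,0.0013,-0.0008,0.031,-0.019,0.128],[0.75,0.0064,0.0004,-0.0009,0.031,-0.019,0.128],[0.75,0.0064,-0.0004,-0.0011,0.031,-0.019,0.128],[0.75,0.0063,-0.0013,-0.0012,0.031,-0.019,0.128],[0.75,0.006,-0.0021,-0.0012,0.031,-0.019,0.128],[0.75,0.0057,-0.0029,-0.0012,0.031,-0.019,0.128],[0.75,0.0053,-0.0036,-0.0012,0.031,-0.019,0.128],[0.75,0.0047,-0.0043,-0.0012,0.031,-0.019,0.128],[0.75,0.0041,-0.0049,-0.0012,0.031,-0.019,0.128],[0.75,0.0034,-0.0054,-0.0011,0.031,-0.019,0.128],[0.75,0.0027,-0.0059,-0.0009,0.031,-0.019,0.128],[0.75,0.0019,-0.0062,-0.0008,0.031,-0.019,0.128],[0.75,0.0011,-0.0064,-0.0006,0.031,-0.019,0.128]]
```

Request:
drive_tool --moves '[[[0.75, 0.0049, 0.0043, 0, 0.031, -0.019, 0.128], [0.75, 0.0054, 0.0036, -0.0002, 0.031, -0.019, 0.128], [0.75, 0.0058, 0.0029, -0.0004, 0.031, -0.019, 0.128], [0.75, 0.0061, 0.0021, -0.0006, 0.031, -0.019, 0.128], [0.75, 0.0063, 0.0013, -0.0008, 0.031, -0.019, 0.128], [0.75, 0.0064, 0.0004, -0.0009, 0.031, -0.019, 0.128], [0.75, 0.0064, -0.0004, -0.0011, 0.031, -0.019, 0.128], [0.75, 0.0063, -0.0013, -0.0012, 0.031, -0.019, 0.128], [0.75, 0.006, -0.0021, -0.0012, 0.031, -0.019, 0.128], [0.75, 0.0057, -0.0029, -0.0012, 0.031, -0.019, 0.128], [0.75, 0.0053, -0.0036, -0.0012, 0.031, -0.019, 0.128], [0.75, 0.0047, -0.0043, -0.0012, 0.031, -0.019, 0.128], [0.75, 0.0041, -0.0049, -0.0012, 0.031, -0.019, 0.128], [0.75, 0.0034, -0.0054, -0.0011, 0.031, -0.019, 0.128], [0.75, 0.0027, -0.0059, -0.0009, 0.031, -0.019, 0.128], [0.75, 0.0019, -0.0062, -0.0008, 0.031, -0.019, 0.128], [0.75, 0.0011, -0.0064, -0.0006, 0.031, -0.019, 0.128]]]'

```text
clock: 8.95
position: [563.3, -144.5, 212.6]
ee_rot: [-0.038, 0.965, 0.028, 0.257]
contact_force: [-0.5, -0.8, 0.5]
gripper_width: 63.8
```

Run:
```python
from h import *
st()
T=ft(30,10); c=np.array(CAPS['A'])
plan([(tcp(c,T,-70),T,0.75)])
plan([(tcp(c,T,-70),T,0.75),(tcp(c,T,-10),T,0.75,30)])
c=cam('wrist');save('w2.png',c[0]);P=cloud(c)
Q=P.reshape(-1,3)
for k,v in CAPS.items():
    m=(np.hypot(Q[:,0]-v[0],Q[:,1]-v[1])<35)&(Q[:,2]>177)&(Q[:,2]<190)
    if m.sum()>20: print(k,m.sum(),cv2.minEnclosingCircle(Q[m,:2].astype(np.float32)))
```

```text
8.95 p [ 563.3 -144.5  212.6] z [ 0.493  0.074 -0.867] y [-0.088  0.995  0.035] F [-0.45 -0.82  0.53] T [-0.21  0.99 -0.05] w 63.8 j [-0.02  0.14 -0.42 -0.18 -0.5  -1.33]
1
[[0.75,-0.0128,0.0032,-0.0041,-0.013,-0.001,-0.092]]
3
[[0.75,-0.0128,0.0032,-0.0041,-0.013,-0.001,-0.092],[0.75,-0.0,0.0,0.03,0.0,0.0,0.0],[0.75,-0.0,0.0,0.03,0.0,0.0,0.0]]
A 2225 ((606.601318359375, -133.49705505371094), 22.490070343017578)
B 2196 ((614.3111572265625, -222.16006469726562), 22.390907287597656)
C 1730 ((610.1563110351562, -323.8671569824219), 22.255516052246094)
```

View pics/w2.png

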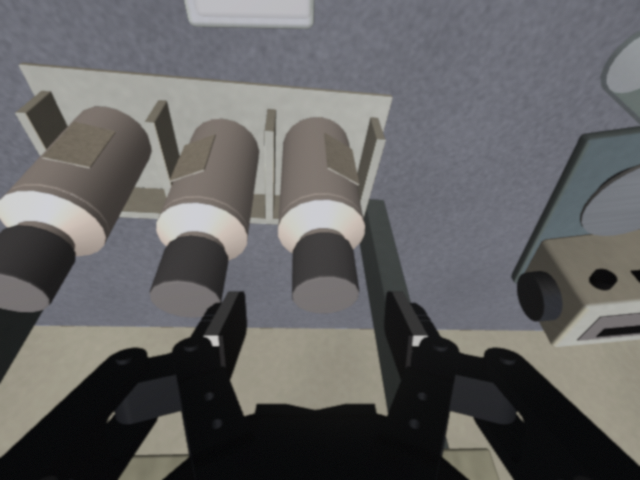

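The camera is now on the underside. Cap A is at (325,270), between the jaws, and the cap positions agree with the earlier fits.

Request:
drive_tool --moves '[[[0.75, -0.0128, 0.0032, -0.0041, -0.013, -0.001, -0.092], [0.75, 0, 0, 0.02, 0, 0, 0]]]'

```text
clock: 9.2
position: [580.3, -138.8, 205.9]
ee_rot: [-0.087, 0.962, 0.022, 0.258]
contact_force: [0.9, 0.3, 0.2]
gripper_width: 64.0
```

Run:
```python
from h import *
st()
T=ft(30,10); c=np.array([606.6,-134.0,162])
plan([(tcp(c,T,-25),T,0.75,20),(tcp(c,T,22),T,0.75,25)])
```

```text
9.2 p [ 580.3 -138.8  205.9] z [ 0.492  0.087 -0.866] y [-0.178  0.984 -0.002] F [0.93 0.27 0.24] T [-0.12  0.89 -0.03] w 64.0 j [-0.02  0.17 -0.39 -0.2  -0.5  -1.22]
4
[[0.75,-0.0006,0.0001,0.0132,0.0,0.0,0.003],[0.75,-0.0006,0.0001,0.0132,0.0,0.0,0.003],[0.75,0.0,0.0,0.0235,0.0,0.0,0.0],[0.75,0.0,0.0,0.0235,0.0,0.0,0.0]]
```

Request:
drive_tool --moves '[[[0.75, -0.0006, 0.0001, 0.0132, 0, 0, 0.003], [0.75, -0.0006, 0.0001, 0.0132, 0, 0, 0.003], [0.75, 0, 0, 0.0235, 0, 0, 0], [0.75, 0, 0, 0.0235, 0, 0, 0], [0.75, 0, 0, 0, 0, 0, 0]]]'

```text
clock: 9.7
position: [618.3, -130.8, 136.2]
ee_rot: [-0.086, 0.963, 0.023, 0.255]
contact_force: [0.2, 0.1, -0.2]
gripper_width: 64.0
```

Run:
```python
from h import *
st()
T=ft(30,10); c=np.array([606.6,-134.0,162])
plan([(tcp(c,T,22),T,0.75,25)])
```

```text
9.7 p [ 618.3 -130.8  136.2] z [ 0.486  0.089 -0.869] y [-0.178  0.984  0.001] F [ 0.2   0.12 -0.18] T [-0.2   1.04 -0.01] w 64.0 j [-0.01  0.32 -0.38 -0.25 -0.37 -1.17]
1
[[0.75,-0.0024,-0.0011,-0.0064,0.003,-0.006,0.003]]
```

Request:
drive_tool --moves '[[[0.75, -0.0024, -0.0011, -0.0054, 0.003, -0.006, 0.003], [0, 0, 0, 0, 0, 0, 0], [0, 0, 0, 0, 0, 0, 0], [0, 0, 0, 0, 0, 0, 0], [0, 0, 0, 0, 0, 0, 0], [0, 0, 0, 0, 0, 0, 0]]]'

```text
clock: 10.3
position: [617.0, -132.3, 145.2]
ee_rot: [-0.085, 0.962, 0.022, 0.259]
contact_force: [0.6, -0.3, -0.8]
gripper_width: 42.4
```

Run:
```python
from h import *
st()
s=arm.read_state();p=np.array(s['position']);r=R.from_quat(s['ee_rot'])
plan([(p+[0,0,20],r,0,5)])
```

```text
10.3 p [ 617.  -132.3  145.2] z [ 0.494  0.087 -0.865] y [-0.175  0.985 -0.001] F [ 0.64 -0.33 -0.84] T [-0.17  1.11  0.02] w 42.4 j [-0.01  0.3  -0.38 -0.25 -0.38 -1.18]
4
[[0,-0.0025,-0.0,-0.0043,0.0,0.0,0.0],[0,-0.0025,-0.0,-0.0043,0.0,0.0,0.0],[0,-0.0025,-0.0,-0.0043,0.0,0.0,0.0],[0,-0.0025,-0.0,-0.0043,0.0,0.0,0.0]]
```

Request:
drive_tool --moves '[[[0, -0.0025, 0, -0.0043, 0, 0, 0], [0, -0.0025, 0, -0.0043, 0, 0, 0], [0, -0.0025, 0, -0.0043, 0, 0, 0], [0, 0, 0, 0, 0, 0, 0], [0, 0, 0, 0, 0, 0, 0]]]'

```text
clock: 10.8
position: [616.9, -132.3, 162.1]
ee_rot: [-0.085, 0.962, 0.022, 0.259]
contact_force: [0.0, 0.3, -0.9]
gripper_width: 42.7
```

Request:
drive_tool --moves '[[[0, 0, 0, 0, 0, 0, 0]]]'

```text
clock: 10.9
position: [616.9, -132.3, 162.2]
ee_rot: [-0.085, 0.962, 0.022, 0.259]
contact_force: [-0.2, -0.2, -1.6]
gripper_width: 42.6
```

Request:
drive_tool --moves '[[[0, 0, 0, 0, 0, 0, 0]]]'

```text
clock: 11.0
position: [616.9, -132.3, 162.0]
ee_rot: [-0.085, 0.962, 0.022, 0.259]
contact_force: [0.6, 0.0, -1.2]
gripper_width: 43.1
```

Run:
```python
from h import *
F=[]
st()
for i in range(3):
    c=cam('side');F.append(arm.read_state()['contact_force'])
print(np.round(F,2));st();save('s1.png',c[0][180:420,280:540].repeat(2,0).repeat(2,1))
P=cloud(c)[240:300,365:420].reshape(-1,3);P=P[(P[:,1]>-170)&(P[:,1]<-90)&(P[:,2]<230)];print(np.nanpercentile(P[:,2],[90,97,99]))
```

```text
11.0 p [ 616.9 -132.3  162. ] z [ 0.494  0.087 -0.865] y [-0.175  0.985 -0.001] F [ 0.55  0.05 -1.22] T [-0.23  1.12 -0.05] w 43.1 j [-0.01  0.28 -0.37 -0.23 -0.41 -1.21]
[[-0.3   0.85  0.04]
 [ 0.12  0.16 -0.88]
 [-0.22 -0.23 -0.56]]
11.15 p [ 616.8 -132.3  162. ] z [ 0.494  0.087 -0.865] y [-0.175  0.985 -0.001] F [-0.22 -0.23 -0.56] T [-0.19  1.09 -0.03] w 42.7 j [-0.01  0.28 -0.37 -0.23 -0.41 -1.21]
[197.83839658 222.98473749 227.4956688 ]
```

View pics/s1.png

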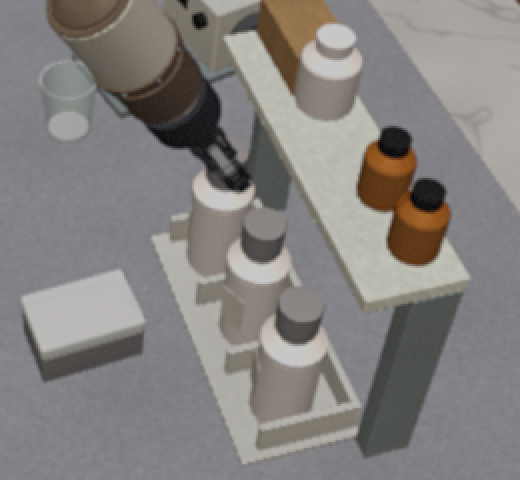

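The side view shows bottle A held clear of its bay, standing upright. Fz is about -0.9 N, so A is empty. I'll put it back.

Request:
drive_tool --moves '[[[0, 0.0025, 0, 0.0043, 0, 0, 0], [0, 0.0025, 0, 0.0043, 0, 0, 0], [0, 0.0022, 0, 0.0038, 0, 0, 0], [0, 0, 0, 0, 0, 0, 0], [0, 0, 0, 0, 0, 0, 0]]]'

```text
clock: 11.65
position: [616.5, -132.3, 145.2]
ee_rot: [-0.085, 0.962, 0.022, 0.258]
contact_force: [0.1, -0.1, -0.1]
gripper_width: 42.8
```

Run:
```python
from h import *
st()
```

```text
11.65 p [ 616.5 -132.3  145.2] z [ 0.493  0.087 -0.866] y [-0.175  0.985 -0.001] F [ 0.14 -0.1  -0.12] T [-0.21  1.14 -0.02] w 42.8 j [-0.01  0.3  -0.38 -0.25 -0.38 -1.18]
```

Now open, back off and line up in front of B.

Request:
drive_tool --moves '[[[0.75, 0, 0, 0, 0, 0, 0], [0.75, 0, 0, 0, 0, 0, 0], [0.75, 0, 0, 0, 0, 0, 0], [0.75, 0, 0, 0, 0, 0, 0], [0.75, 0, 0, -0.02, 0, 0, 0], [0.75, 0, 0, -0.04, 0, 0, 0], [0.75, 0, 0, -0.04, 0, 0, 0], [0.75, 0, 0, 0, 0, 0, 0]]]'

```text
clock: 12.45
position: [567.4, -141.4, 235.7]
ee_rot: [-0.085, 0.962, 0.022, 0.259]
contact_force: [0.5, -1.0, -0.1]
gripper_width: 64.1
```

Run:
```python
from h import *
st()
T=ft(30,0); c=np.array([614.5,-222.8,162])
plan([(tcp(c,T,-75),T,0.75)])
c=cam('wrist');save('w3.png',c[0]);P=cloud(c)
Q=P.reshape(-1,3)
for k,v in CAPS.items():
    m=(np.hypot(Q[:,0]-v[0],Q[:,1]-v[1])<35)&(Q[:,2]>177)&(Q[:,2]<190)
    if m.sum()>20: print(k,m.sum(),cv2.minEnclosingCircle(Q[m,:2].astype(np.float32)))
```

```text
12.45 p [ 567.4 -141.4  235.7] z [ 0.495  0.086 -0.865] y [-0.175  0.984 -0.003] F [ 0.47 -0.96 -0.14] T [-0.14  0.84 -0.01] w 64.1 j [-0.02  0.12 -0.38 -0.18 -0.56 -1.24]
2
[[0.75,0.0043,-0.0409,0.0027,0.043,0.001,0.077],[0.75,0.0012,-0.0409,0.0045,0.043,0.001,0.077]]
A 2205 ((605.0882568359375, -133.3707275390625), 22.131301879882812)
B 2356 ((614.8051147460938, -221.7633514404297), 22.548120498657227)
C 1965 ((609.7606201171875, -325.25897216796875), 22.87327003479004)
```

View pics/w3.png

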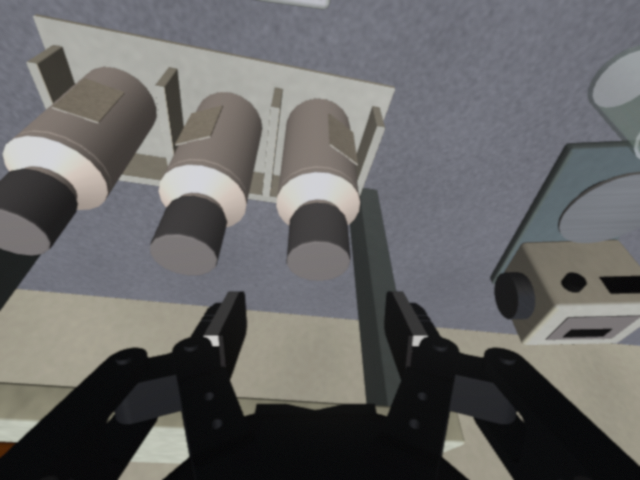

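Bottle A, cap at (318,240), stands upright in its bay less than 2 mm from where it was. On to B, cap at (190,235).

Request:
drive_tool --moves '[[[0.75, 0.0043, -0.0409, 0.0027, 0.043, 0.001, 0.077], [0.75, 0.0012, -0.0409, 0.0045, 0.043, 0.001, 0.077], [0.75, 0, 0, 0, 0, 0, 0]]]'

```text
clock: 12.8
position: [576.9, -223.5, 222.8]
ee_rot: [0.003, 0.966, 0.001, 0.257]
contact_force: [-0.4, -0.0, -0.1]
gripper_width: 64.2
```

Run:
```python
from h import *
st()
T=ft(30,0); c=np.array([614.6,-222.4,162])
plan([(tcp(c,T,-55),T,0.75,20),(tcp(c,T,19),T,0.75,30)])
```

```text
12.8 p [ 576.9 -223.5  222.8] z [ 0.498 -0.    -0.867] y [0.005 1.    0.003] F [-0.42 -0.01 -0.07] T [0.06 1.07 0.  ] w 64.2 j [-0.15  0.19 -0.35 -0.15 -0.53 -1.32]
4
[[0.75,-0.0023,0.0011,0.0165,-0.0,-0.003,-0.006],[0.75,0.0,0.0,0.0247,0.0,0.0,0.0],[0.75,0.0,0.0,0.0247,0.0,0.0,0.0],[0.75,0.0,0.0,0.0247,0.0,0.0,0.0]]
```

Request:
drive_tool --moves '[[[0.75, -0.0023, 0.0011, 0.0165, 0, -0.003, -0.006], [0.75, 0, 0, 0.0247, 0, 0, 0], [0.75, 0, 0, 0.0247, 0, 0, 0], [0.75, 0, 0, 0.022, 0, 0, 0], [0.75, 0, 0, 0, 0, 0, 0]]]'

```text
clock: 13.3
position: [623.6, -221.8, 139.9]
ee_rot: [0.0, 0.967, 0.001, 0.256]
contact_force: [-0.7, 0.2, -0.8]
gripper_width: 64.0
```

Run:
```python
from h import *
st()
T=ft(30,0); c=np.array([614.6,-222.4,162])
plan([(tcp(c,T,21),T,0.75,25)])
```

```text
13.3 p [ 623.6 -221.8  139.9] z [ 0.495  0.001 -0.869] y [0.    1.    0.002] F [-0.65  0.21 -0.76] T [0.02 1.03 0.01] w 64.0 j [-0.13  0.35 -0.34 -0.19 -0.37 -1.28]
1
[[0.75,-0.0033,-0.0006,-0.0026,0.001,-0.006,-0.001]]
```

Request:
drive_tool --moves '[[[0.75, -0.0033, -0.0006, -0.0026, 0.001, -0.006, -0.001], [0, 0, 0, 0, 0, 0, 0], [0, 0, 0, 0, 0, 0, 0], [0, 0, 0, 0, 0, 0, 0], [0, 0, 0, 0, 0, 0, 0], [0, 0, 0, 0, 0, 0, 0], [0, -0.0025, 0, -0.0043, 0, 0, 0], [0, -0.0025, 0, -0.0043, 0, 0, 0], [0, -0.0025, 0, -0.0043, 0, 0, 0], [0, 0, 0, 0, 0, 0, 0], [0, 0, 0, 0, 0, 0, 0]]]'

```text
clock: 14.4
position: [619.9, -220.8, 157.8]
ee_rot: [0.0, 0.967, 0.002, 0.254]
contact_force: [-0.2, -0.3, -5.0]
gripper_width: 42.5
```

Request:
drive_tool --moves '[[[0, 0, 0, 0, 0, 0, 0]]]'

```text
clock: 14.5
position: [619.8, -220.7, 157.8]
ee_rot: [0.0, 0.967, 0.002, 0.254]
contact_force: [-0.7, 0.4, -4.7]
gripper_width: 42.9
```

Run:
```python
from h import *
F=[]
st()
for i in range(2):
    c=cam('side');F.append(arm.read_state()['contact_force'])
print(np.round(F,2));st()
```

```text
14.5 p [ 619.8 -220.7  157.8] z [ 0.491  0.004 -0.871] y [-0.     1.     0.004] F [-0.67  0.39 -4.75] T [0.   1.64 0.01] w 42.9 j [-0.13  0.33 -0.33 -0.17 -0.41 -1.3 ]
[[ 0.01 -0.69 -6.14]
 [-0.68 -0.2  -5.32]]
14.6 p [ 619.7 -220.7  157.6] z [ 0.491  0.004 -0.871] y [-0.     1.     0.004] F [-0.68 -0.2  -5.32] T [-0.    1.67 -0.01] w 43.1 j [-0.13  0.33 -0.33 -0.17 -0.41 -1.3 ]
```

Fz is about -5.3 N, so B is the full bottle. I'll carry it out.

Run:
```python
from h import *
from kin import ik
for q,y in [((535,-219,278),0),((560,-10,278),20),((634,219,260),40),((590,100,278),30)]:
    T=ft(30,y);print(np.round(ik(np.array(q),T.as_matrix()[:,2])[0],2),ik(np.array(q),T.as_matrix()[:,2])[1])
s=arm.read_state();p=np.array(s['position']);r=R.from_quat(s['ee_rot'])
plan([(p+[0,0,4],r,0,10),(p+[-75,0,8],r,0,22),(p+[-85,0,110],r,0,26)])
```

```text
[-0.15  0.06 -0.36 -0.13 -0.64] 1.1368683772161603e-13
[ 0.24  0.03 -0.41 -0.1  -0.62] 2.2737367544323206e-13
[ 0.53  0.24 -0.18 -0.14 -0.63] 1.1368683772161603e-13
[ 0.4   0.1  -0.33 -0.1  -0.63] 3.3306690738754696e-14
9
[[0,-0.002,0.0,-0.0035,0.0,0.0,0.0],[0,0.0158,0.0,-0.0101,0.0,0.0,0.0],[0,0.0158,0.0,-0.0101,0.0,0.0,0.0],[0,0.0158,0.0,-0.0101,0.0,0.0,0.0],[0,0.0158,0.0,-0.0101,0.0,0.0,0.0],[0,-0.0103,0.0001,-0.0234,0.0,0.0,0.0],[0,-0.0103,0.0001,-0.0234,0.0,0.0,0.0],[0,-0.0103,0.0001,-0.0234,0.0,0.0,0.0],[0,-0.0103,0.0001,-0.0234,0.0,0.0,0.0]]
```

Request:
drive_tool --moves '[[[0, -0.002, 0, -0.0035, 0, 0, 0], [0, 0.008, 0, -0.005, 0, 0, 0], [0, 0.0158, 0, -0.0101, 0, 0, 0], [0, 0.0158, 0, -0.0101, 0, 0, 0], [0, 0.0158, 0, -0.0101, 0, 0, 0], [0, 0.0158, 0, -0.0101, 0, 0, 0], [0, 0, 0, 0, 0, 0, 0]]]'

```text
clock: 15.3
position: [529.8, -220.4, 166.3]
ee_rot: [0.0, 0.967, 0.002, 0.253]
contact_force: [1.2, -1.0, -6.1]
gripper_width: 42.9
```

Run:
```python
from h import *
st()
s=arm.read_state();p=np.array(s['position']);r=R.from_quat(s['ee_rot'])
plan([(np.array([535,-220,272.]),r,0,26)])
```

```text
15.3 p [ 529.8 -220.4  166.3] z [ 0.49   0.004 -0.872] y [-0.     1.     0.005] F [ 1.18 -1.03 -6.14] T [-0.27  1.26 -0.05] w 42.9 j [-0.16  0.19 -0.48 -0.22 -0.4  -1.23]
5
[[0,-0.0113,0.0002,-0.0179,0.0,0.0,0.0],[0,-0.0113,0.0002,-0.0179,0.0,0.0,0.0],[0,-0.0113,0.0002,-0.0179,0.0,0.0,0.0],[0,-0.0113,0.0002,-0.0179,0.0,0.0,0.0],[0,-0.0113,0.0002,-0.0179,0.0,0.0,0.0]]
```

Request:
drive_tool --moves '[[[0, -0.013, 0.0002, 0.0015, 0, 0, 0], [0, -0.0113, 0.0002, -0.0179, 0, 0, 0], [0, -0.0113, 0.0002, -0.0179, 0, 0, 0], [0, -0.0113, 0.0002, -0.0179, 0, 0, 0], [0, -0.0113, 0.0002, -0.0179, 0, 0, 0], [0, 0, 0, 0, 0, 0, 0]]]'

```text
clock: 15.9
position: [554.2, -220.4, 262.3]
ee_rot: [-0.0, 0.967, 0.001, 0.256]
contact_force: [0.6, 0.6, -4.5]
gripper_width: 42.9
```

Run:
```python
from h import *
st()
plan([(np.array([560,-10,275.]),ft(30,20),0,28),(np.array([629,215,268.]),ft(30,40),0,28)])
c=cam('top');P=cloud(c)
Q=P[250:340,380:460].reshape(-1,3);Q=Q[(Q[:,2]>55)&(Q[:,2]<70)&(Q[:,0]<500)];r=cv2.minAreaRect(Q[:,:2].astype(np.float32));print('tip',r)
save('t1.png',c[0])
```

```text
15.9 p [ 554.2 -220.4  262.3] z [ 0.494  0.002 -0.869] y [-0.001  1.     0.002] F [ 0.59  0.65 -4.52] T [-0.03  1.41 -0.03] w 42.9 j [-0.15  0.11 -0.33 -0.13 -0.62 -1.34]
17
[[0,-0.0014,0.0263,-0.001,-0.021,-0.001,-0.038],[0,-0.0024,0.0262,-0.0004,-0.021,-0.001,-0.038],[0,-0.0034,0.0261,0.0002,-0.021,-0.001,-0.038],[0,-0.0044,0.026,0.0007,-0.021,-0.001,-0.038],[0,-0.0054,0.0258,0.0013,-0.021,-0.001,-0.038],[0,-0.0063,0.0255,0.0018,-0.021,-0.001,-0.038],[0,-0.0073,0.0252,0.0024,-0.021,-0.001,-0.038],[0,-0.0082,0.0249,0.0029,-0.021,-0.001,-0.038],[0,-0.0133,0.0209,0.0086,-0.019,-0.0,-0.034],[0,-0.0139,0.0202,0.0089,-0.019,-0.0,-0.034],[0,-0.0146,0.0196,0.0093,-0.019,-0.0,-0.034],[0,-0.0153,0.0189,0.0097,-0.019,-0.0,-0.034],[0,-0.0159,0.0182,0.0101,-0.019,-0.0,-0.034],[0,-0.0165,0.0174,0.0104,-0.019,-0.0,-0.034],[0,-0.0171,0.0167,0.0107,-0.019,-0.0,-0.034],[0,-0.0176,0.0159,0.0111,-0.019,-0.0,-0.034],[0,-0.0181,0.0151,0.0114,-0.019,-0.0,-0.034]]
tip ((0.0, 0.0), (0.0, 0.0), 0.0)
```

View pics/t1.png

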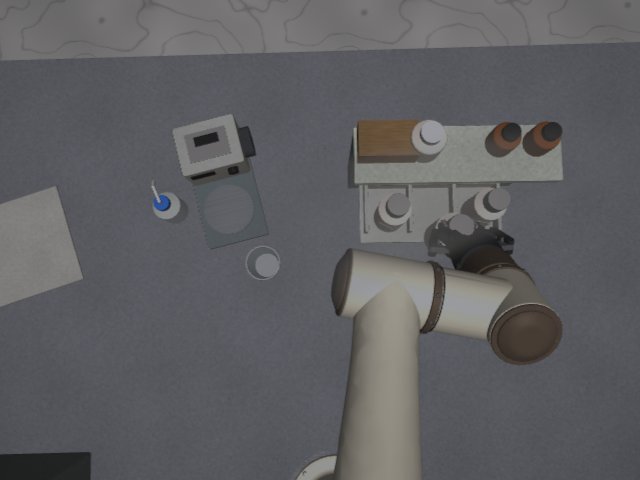

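The top view shows A at (397,205) and C at (491,204), still in their bays, and the held bottle at about (458,222) in front of the rack. I'll gain clearance from A first, then swing over to the pump.

Run:
```python
from h import *
plan([(np.array([530,-215,290.]),ft(30,0),0,20),(np.array([555,-10,285.]),ft(30,20),0,28),(np.array([625,212,268.]),ft(30,40),0,28)])
```

```text
19
[[0,0.0026,0.0025,-0.0188,0.002,-0.005,-0.001],[0,0.0025,0.0025,-0.0188,0.002,-0.005,-0.001],[0,-0.0024,0.0256,0.0021,-0.022,0.0,-0.038],[0,-0.0034,0.0255,0.0027,-0.022,0.0,-0.038],[0,-0.0043,0.0253,0.0032,-0.022,0.0,-0.038],[0,-0.0053,0.025,0.0038,-0.022,0.0,-0.038],[0,-0.0062,0.0247,0.0043,-0.022,0.0,-0.038],[0,-0.0071,0.0243,0.0048,-0.022,0.0,-0.038],[0,-0.008,0.0239,0.0054,-0.022,0.0,-0.038],[0,-0.0089,0.0235,0.0059,-0.022,0.0,-0.038],[0,-0.0127,0.0205,0.0095,-0.019,-0.0,-0.034],[0,-0.0134,0.0199,0.0099,-0.019,-0.0,-0.034],[0,-0.014,0.0192,0.0103,-0.019,-0.0,-0.034],[0,-0.0147,0.0186,0.0106,-0.019,-0.0,-0.034],[0,-0.0153,0.0178,0.011,-0.019,-0.0,-0.034],[0,-0.0159,0.0171,0.0113,-0.019,-0.0,-0.034],[0,-0.0164,0.0163,0.0117,-0.019,-0.0,-0.034],[0,-0.017,0.0155,0.012,-0.019,-0.0,-0.034],[0,-0.0175,0.0147,0.0123,-0.019,-0.0,-0.034]]
```

Request:
drive_tool --moves '[[[0, 0.0026, 0.0025, -0.0188, 0.002, -0.005, -0.001], [0, 0.0025, 0.0025, -0.0188, 0.002, -0.005, -0.001], [0, -0.0012, 0.0128, 0.001, -0.011, 0, -0.019], [0, -0.0024, 0.0256, 0.0021, -0.022, 0, -0.038], [0, -0.0034, 0.0255, 0.0027, -0.022, 0, -0.038], [0, -0.0043, 0.0253, 0.0032, -0.022, 0, -0.038], [0, -0.0053, 0.025, 0.0038, -0.022, 0, -0.038], [0, -0.0062, 0.0247, 0.0043, -0.022, 0, -0.038], [0, -0.0071, 0.0243, 0.0048, -0.022, 0, -0.038], [0, -0.008, 0.0239, 0.0054, -0.022, 0, -0.038], [0, -0.0089, 0.0235, 0.0059, -0.022, 0, -0.038]]]'

```text
clock: 17.05
position: [547.5, 15.5, 262.5]
ee_rot: [-0.184, 0.952, 0.056, 0.237]
contact_force: [0.5, -0.3, -5.6]
gripper_width: 42.5
```

Run:
```python
from h import *
st()
plan([(np.array([620,209,268.]),ft(30,40),0,28)])
```

```text
17.05 p [547.5  15.5 262.5] z [ 0.432  0.194 -0.881] y [-0.376  0.926  0.02 ] F [ 0.47 -0.32 -5.57] T [-0.68  1.36  0.04] w 42.5 j [ 0.29  0.03 -0.42 -0.11 -0.63 -1.4 ]
8
[[0,-0.0156,0.019,0.008,-0.017,-0.003,-0.035],[0,-0.0162,0.0183,0.0084,-0.017,-0.003,-0.035],[0,-0.0168,0.0176,0.0087,-0.017,-0.003,-0.035],[0,-0.0174,0.0168,0.0091,-0.017,-0.003,-0.035],[0,-0.0179,0.0161,0.0094,-0.017,-0.003,-0.035],[0,-0.0184,0.0153,0.0097,-0.017,-0.003,-0.035],[0,-0.0189,0.0144,0.0101,-0.017,-0.003,-0.035],[0,-0.0194,0.0136,0.0104,-0.017,-0.003,-0.035]]
```

Request:
drive_tool --moves '[[[0, -0.0156, 0.019, 0.007, -0.017, -0.003, -0.035], [0, -0.0162, 0.0183, 0.007, -0.017, -0.003, -0.035], [0, -0.0168, 0.0176, 0.0077, -0.017, -0.003, -0.035], [0, -0.0174, 0.0168, 0.0081, -0.017, -0.003, -0.035], [0, -0.0179, 0.0161, 0.0084, -0.017, -0.003, -0.035], [0, -0.0184, 0.0153, 0.0087, -0.017, -0.003, -0.035], [0, -0.012, 0.01, 0.006, -0.017, -0.003, -0.035], [0, 0, 0, 0, 0, 0, 0], [0, 0, 0, 0, 0, 0, 0]]]'

```text
clock: 17.95
position: [600.5, 190.9, 249.9]
ee_rot: [-0.32, 0.916, 0.089, 0.225]
contact_force: [-0.0, -0.2, -5.4]
gripper_width: 42.6
```

Run:
```python
from h import *
st()
for n in('side','top','wrist'):
    c=cam(n);save(n+'2.png',c[0]);np.save(n+'2.npy',cloud(c))
```

```text
17.95 p [600.5 190.9 249.9] z [ 0.356  0.307 -0.883] y [-0.627  0.779  0.019] F [-0.01 -0.18 -5.45] T [-1.12  1.25  0.05] w 42.6 j [ 0.52  0.19 -0.25 -0.15 -0.65 -1.32]
```

View pics/side2.png

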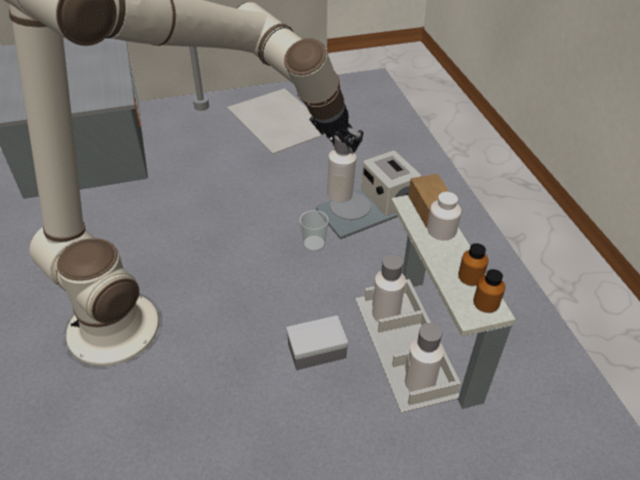

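View pics/wrist2.png

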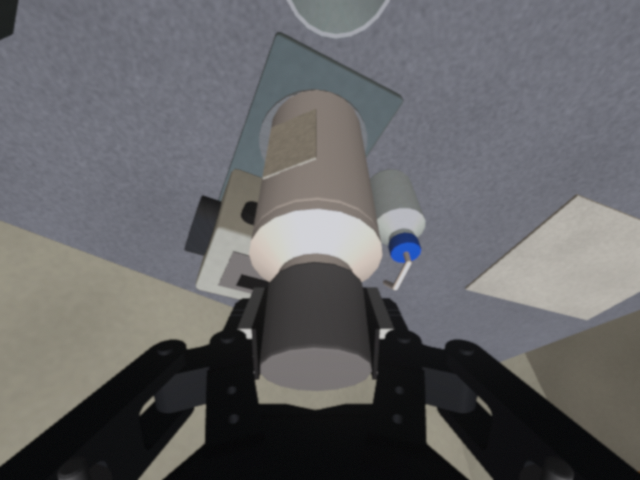

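View pics/top2.png

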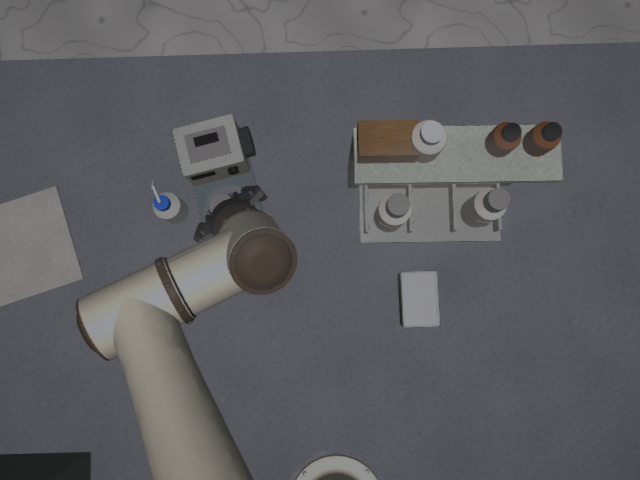

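The side view shows bottle B held upright just short of the platform, its body at (342,180). In the top view the tip box has shifted by 4–5 px, so I'll measure that and fit the bottle's axis.

```bash
cat > fit.py <<'E'
import numpy as np,cv2
from scipy.optimize import least_squares
def fit(Q,c0,zt):
    """Q points around bottle; cylinder r=33 fit, c0=(x,y) guess at height z0; zt= body z range"""
    z0=np.mean(zt)
    m=(Q[:,2]>zt[0])&(Q[:,2]<zt[1])&(np.hypot(Q[:,0]-c0[0],Q[:,1]-c0[1])<50);Q=Q[m]
    def f(x):
        d=np.array([x[2],x[3],1]);d/=np.linalg.norm(d)
        v=Q-np.array([x[0],x[1],z0]);return np.linalg.norm(np.cross(v,d),axis=1)-33
    r=least_squares(f,[c0[0],c0[1],0,0],loss='soft_l1',f_scale=1)
    return len(Q),np.round(r.x[:2],1),np.round(np.degrees(r.x[2:]),2),round(float(np.median(np.abs(r.fun))),2)
E
python3 - <<'E'
from h import *; from fit import *
foot=249.9-143.5+6;print(foot)
for n in('side2','wrist2'):
    Q=np.load(n+'.npy').reshape(-1,3);Q=Q[~np.isnan(Q[:,0])]
    print(n,fit(Q,(596,187),(foot+8,foot+105)))
    m=(np.hypot(Q[:,0]-596,Q[:,1]-187)<40)&(Q[:,2]>80);print(np.percentile(Q[m,2],[0,1,3]))
P=np.load('top2.npy');Q=P[255:340,385:455].reshape(-1,3);Q=Q[(Q[:,2]>50)&(Q[:,2]<75)];print('tip',np.round(Q.mean(0),1),cv2.minAreaRect(Q[:,:2].astype(np.float32)))
for n in ['side2','top2']:
    Q=np.load(n+'.npy').reshape(-1,3)
    for k,v in CAPS.items():
        if k=='B':continue
        m=(np.hypot(Q[:,0]-v[0],Q[:,1]-v[1])<35)&(Q[:,2]>176)&(Q[:,2]<190)
        print(k,m.sum(),cv2.minEnclosingCircle(Q[m,:2].astype(np.float32)))
E
```

```text
112.4
side2 (835, array([590.9, 182.3]), array([2.41, 0.5 ]), 1.29)
[107.89278524 112.52240259 117.98093852]
wrist2 (9203, array([590.2, 183. ]), array([2.02, 0.54]), 0.4)
[114.24364588 131.87446314 156.00980997]
tip [ 424.9 -188.1   63.2] ((425.0721435546875, -189.20220947265625), (116.85933685302734, 77.8316650390625), 0.34277838468551636)
A 232 ((605.1798706054688, -136.58018493652344), 22.09546661376953)
C 319 ((610.94580078125, -327.6351013183594), 22.707714080810547)
A 413 ((605.4069213867188, -135.6810302734375), 21.965682983398438)
C 419 ((610.9161987304688, -327.4334411621094), 22.080156326293945)
```

Run:
```python
from h import *
s=arm.read_state();r=R.from_quat(s['ee_rot'])
rt=R.from_rotvec([.009,-.037,0])*r
plan([(np.array([635,220,240.]),rt,0,16),(np.array([635,220,200.]),rt,0,15)])
```

```text
6
[[0,-0.0116,0.0006,0.0105,0.005,-0.011,-0.003],[0,-0.0115,0.0006,0.0106,0.005,-0.011,-0.003],[0,-0.0114,0.0006,0.0107,0.005,-0.011,-0.003],[0,0.0067,-0.0,0.0115,0.0,0.0,0.0],[0,0.0067,-0.0,0.0115,0.0,0.0,0.0],[0,0.0067,-0.0,0.0115,0.0,0.0,0.0]]
```

Request:
drive_tool --moves '[[[0, -0.0116, 0.0006, 0.0105, 0.005, -0.011, -0.003], [0, -0.0115, 0.0006, 0.0106, 0.005, -0.011, -0.003], [0, -0.0114, 0.0006, 0.0107, 0.005, -0.011, -0.003], [0, 0, 0, 0, 0, 0, 0], [0, 0.0067, 0, 0.0115, 0, 0, 0], [0, 0.0067, 0, 0.0115, 0, 0, 0], [0, 0, 0, 0, 0, 0, 0]]]'

```text
clock: 18.8
position: [638.4, 221.6, 211.4]
ee_rot: [-0.32, 0.911, 0.086, 0.246]
contact_force: [-0.1, -0.3, -4.6]
gripper_width: 43.0
```

Run:
```python
from h import *; from fit import *
st()
for n in('side','wrist'):
    c=cam(n);save(n+'3.png',c[0]);P=cloud(c);np.save(n+'3.npy',P)
    foot=arm.read_state()['position'][2]-138;Q=P.reshape(-1,3);Q=Q[~np.isnan(Q[:,0])]
    print(n,foot,fit(Q,(628,212),(foot+8,foot+105)))
```

```text
18.8 p [638.4 221.6 211.4] z [ 0.393  0.314 -0.864] y [-0.625  0.78  -0.001] F [-0.14 -0.25 -4.61] T [-1.1   1.39  0.  ] w 43.0 j [ 0.54  0.29 -0.25 -0.14 -0.52 -1.34]
side 74.70766708045662 (764, array([631.8, 213.7]), array([-0.39, -0.19]), 1.39)
wrist 76.05076334661362 (9494, array([632.3, 215.3]), array([-0.46,  0.25]), 0.39)
```

View pics/side3.png

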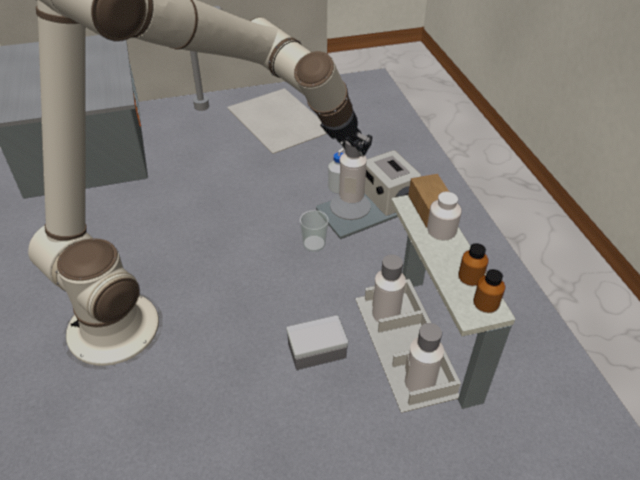

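Run:
```python
from h import *
st()
s=arm.read_state();r=R.from_quat(s['ee_rot'])
plan([(np.array([634.5,219.7,187.]),r,0,9)])
plan([(np.array(s['position'])+[0,0,-2.],r,0,9)])
```

```text
18.9 p [639.7 222.  214.1] z [ 0.397  0.315 -0.862] y [-0.626  0.78  -0.003] F [ 0.15  0.35 -4.76] T [-1.02  1.27 -0.01] w 43.1 j [ 0.54  0.29 -0.24 -0.13 -0.52 -1.34]
4
[[0,0.0046,0.0004,0.0051,0.0,0.0,0.0],[0,0.0046,0.0004,0.0051,0.0,0.0,0.0],[0,0.0046,0.0004,0.0051,0.0,0.0,0.0],[0,0.0046,0.0004,0.0051,0.0,0.0,0.0]]
1
[[0,0.001,0.0,0.0017,0.0,0.0,0.0]]
```

Request:
drive_tool --moves '[[[0, 0.0046, 0.0004, 0.0051, 0, 0, 0], [0, 0.0046, 0.0004, 0.0051, 0, 0, 0], [0, 0.0046, 0.0004, 0.0051, 0, 0, 0], [0, 0, 0, 0, 0, 0, 0], [0, 0, 0, 0, 0, 0, 0]]]'

```text
clock: 19.4
position: [636.4, 220.6, 195.1]
ee_rot: [-0.32, 0.91, 0.086, 0.25]
contact_force: [0.9, 0.2, -4.7]
gripper_width: 43.0
```

Run:
```python
from h import *; from fit import *
st()
for n in('side','wrist'):
    c=cam(n);P=cloud(c);np.save(n+'3.npy',P)
    foot=arm.read_state()['position'][2]-138;Q=P.reshape(-1,3);Q=Q[~np.isnan(Q[:,0])]
    print(n,foot,fit(Q,(628,212),(foot+8,foot+105)))
st()
```

```text
19.4 p [636.4 220.6 195.1] z [ 0.4    0.317 -0.86 ] y [-0.626  0.78  -0.004] F [ 0.93  0.22 -4.66] T [-1.02  1.31  0.01] w 43.0 j [ 0.54  0.3  -0.28 -0.15 -0.47 -1.32]
side 56.87444616722442 (740, array([630.8, 212.8]), array([-0.9 , -0.21]), 1.44)
wrist 56.988101887043484 (9407, array([629.9, 214.1]), array([-0.74,  0.03]), 0.39)
19.5 p [636.3 220.5 195. ] z [ 0.4    0.317 -0.86 ] y [-0.626  0.78  -0.004] F [-1.11  0.16 -5.21] T [-0.99  1.38 -0.  ] w 42.6 j [ 0.54  0.3  -0.28 -0.15 -0.47 -1.32]
```

Run:
```python
from h import *
s=arm.read_state();r=R.from_quat(s['ee_rot'])
rt=R.from_rotvec([0,.012,0])*r
plan([(np.array(s['position'])+[-1,-.5,-11],rt,0,4)])
plan([(np.array(s['position'])+[0,0,-2.],r,0,9)])
```

```text
3
[[0,0.0022,0.0001,0.003,-0.002,0.003,0.001],[0,0.0022,0.0001,0.003,-0.002,0.003,0.001],[0,0.0022,0.0001,0.003,-0.002,0.003,0.001]]
1
[[0,0.001,0.0,0.0017,0.0,0.0,0.0]]
```

Request:
drive_tool --moves '[[[0, 0.0022, 0.0001, 0.003, -0.002, 0.003, 0.001], [0, 0.0022, 0.0001, 0.003, -0.002, 0.003, 0.001], [0, 0.0022, 0.0001, 0.003, -0.002, 0.003, 0.001], [0, 0, 0, 0, 0, 0, 0], [0, 0, 0, 0, 0, 0, 0]]]'

```text
clock: 20.0
position: [635.7, 220.2, 183.6]
ee_rot: [-0.32, 0.911, 0.088, 0.245]
contact_force: [-0.1, -0.2, -4.8]
gripper_width: 42.7
```

Request:
drive_tool --moves '[[[0, 0.001, 0, 0.0017, 0, 0, 0], [0, 0.001, 0, 0.0017, 0, 0, 0]]]'

```text
clock: 20.2
position: [635.9, 220.3, 179.9]
ee_rot: [-0.32, 0.911, 0.088, 0.246]
contact_force: [0.8, 0.8, -5.0]
gripper_width: 42.5
```

Request:
drive_tool --moves '[[[0, 0.001, 0, 0.0017, 0, 0, 0], [0, 0.001, 0, 0.0017, 0, 0, 0], [0, 0, 0, 0, 0, 0, 0]]]'

```text
clock: 20.5
position: [636.3, 220.6, 176.2]
ee_rot: [-0.32, 0.911, 0.088, 0.246]
contact_force: [-0.8, 0.5, -3.2]
gripper_width: 42.9
```

Request:
drive_tool --moves '[[[0, 0.001, 0, 0.0017, 0, 0, 0], [0, 0, 0, 0, 0, 0, 0]]]'

```text
clock: 20.7
position: [636.5, 220.7, 174.9]
ee_rot: [-0.32, 0.91, 0.088, 0.247]
contact_force: [-1.6, -0.2, -1.4]
gripper_width: 42.8
```

Request:
drive_tool --moves '[[[0, 0.001, 0, 0.0017, 0, 0, 0], [0, 0, 0, 0, 0, 0, 0]]]'

```text
clock: 20.9
position: [636.6, 220.9, 173.6]
ee_rot: [-0.32, 0.91, 0.088, 0.247]
contact_force: [-1.2, 0.0, -2.5]
gripper_width: 42.5
```

Request:
drive_tool --moves '[[[0, 0, 0, 0, 0, 0, 0]]]'

```text
clock: 21.0
position: [636.6, 220.9, 173.8]
ee_rot: [-0.32, 0.91, 0.088, 0.247]
contact_force: [-1.2, -0.5, -1.5]
gripper_width: 42.9
```

Request:
drive_tool --moves '[[[0, 0.001, 0, 0.0017, 0, 0, 0], [0, 0.0008, 0, 0.0012, 0, 0, 0], [0, 0, 0, 0, 0, 0, 0]]]'

```text
clock: 21.3
position: [636.8, 221.0, 171.2]
ee_rot: [-0.32, 0.91, 0.088, 0.248]
contact_force: [-2.3, -0.6, -0.3]
gripper_width: 42.6
```

Request:
drive_tool --moves '[[[0, 0, 0, 0, 0, 0, 0]]]'

```text
clock: 21.4
position: [636.8, 221.0, 171.3]
ee_rot: [-0.32, 0.91, 0.088, 0.248]
contact_force: [-1.7, -0.6, 0.5]
gripper_width: 42.6
```

Run:
```python
from h import *; from fit import *
st()
for n in('side','wrist'):
    c=cam(n);P=cloud(c);save(n+'4.png',c[0]);st()
    foot=arm.read_state()['position'][2]-138;Q=P.reshape(-1,3);Q=Q[~np.isnan(Q[:,0])]
    print(n,foot,fit(Q,(628,212),(foot+8,foot+105)))
    m=(np.hypot(Q[:,0]-628,Q[:,1]-212)<52)&(np.hypot(Q[:,0]-628,Q[:,1]-212)>38)&(Q[:,2]<50);print('plat z',m.sum(),np.median(Q[m,2]))
st()
```

```text
21.4 p [636.8 221.  171.3] z [ 0.395  0.319 -0.861] y [-0.627  0.779  0.002] F [-1.74 -0.62  0.49] T [-0.9   1.63  0.07] w 42.6 j [ 0.54  0.33 -0.29 -0.17 -0.43 -1.29]
21.45 p [636.8 221.  171.3] z [ 0.395  0.319 -0.861] y [-0.627  0.779  0.002] F [-1.99 -1.04 -0.18] T [-0.89  1.65  0.08] w 42.7 j [ 0.54  0.33 -0.29 -0.17 -0.43 -1.29]
side 33.2964223877199 (719, array([629.8, 213.1]), array([0.12, 0.05]), 1.45)
plat z 409 28.96237694314391
21.5 p [636.8 221.  171.3] z [ 0.395  0.319 -0.861] y [-0.627  0.779  0.002] F [-1.86  0.67  0.32] T [-0.89  1.64  0.13] w 42.7 j [ 0.54  0.33 -0.29 -0.17 -0.43 -1.29]
wrist 33.27387108085159 (9552, array([629.2, 214.4]), array([-0.02,  0.16]), 0.4)
plat z 6503 32.887661804831765
21.5 p [636.8 221.  171.3] z [ 0.395  0.319 -0.861] y [-0.627  0.779  0.002] F [-1.86  0.67  0.32] T [-0.89  1.64  0.13] w 42.7 j [ 0.54  0.33 -0.29 -0.17 -0.43 -1.29]
```

Fz is about 0, the platform has sunk about 7 mm, and the bottle is vertical and about 2 mm off centre. Releasing now.

Request:
drive_tool --moves '[[[0.6, 0, 0, 0, 0, 0, 0], [0.8, 0, 0, 0, 0, 0, 0], [0.8, 0, 0, 0, 0, 0, 0], [0.8, 0, 0, 0, 0, 0, 0], [0.8, 0, 0, 0, 0, 0, 0]]]'

```text
clock: 22.0
position: [641.0, 222.6, 175.3]
ee_rot: [-0.32, 0.908, 0.088, 0.254]
contact_force: [-0.5, 0.5, 0.6]
gripper_width: 68.3
```

Run:
```python
from h import *; from fit import *
st()
for n in('wrist',):
    c=cam(n);P=cloud(c);save(n+'5.png',c[0])
    foot=33;Q=P.reshape(-1,3);Q=Q[~np.isnan(Q[:,0])]
    print(n,foot,fit(Q,(628,212),(foot+8,foot+105)))
    m=(np.hypot(Q[:,0]-628,Q[:,1]-212)<52)&(np.hypot(Q[:,0]-628,Q[:,1]-212)>38)&(Q[:,2]<50);print('plat z',m.sum(),np.median(Q[m,2]))
```

```text
22.0 p [641.  222.6 175.3] z [ 0.405  0.323 -0.855] y [-0.627  0.779 -0.003] F [-0.51  0.48  0.56] T [-0.66  0.83 -0.05] w 68.3 j [ 0.54  0.33 -0.28 -0.17 -0.42 -1.29]
wrist 33 (9454, array([629.2, 214.4]), array([-0.06,  0.24]), 0.39)
plat z 6709 32.930667164148986
```

View pics/wrist5.png

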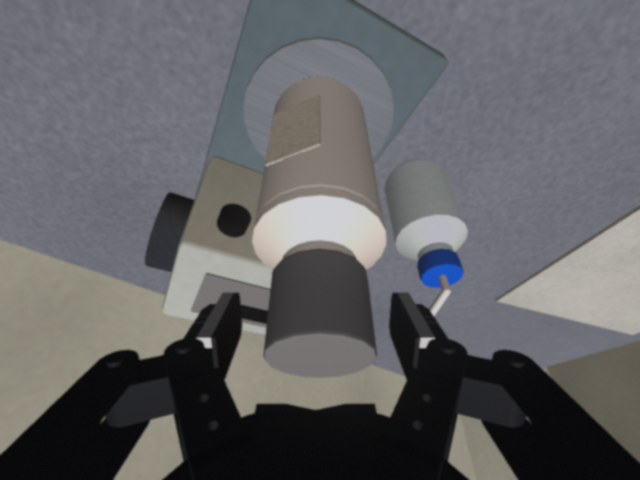

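The jaws are open with a gap on both sides of the cap at (320,310), and the bottle stands upright on the disc. I'll retract along the tool axis.

Request:
drive_tool --moves '[[[0.8, 0, 0, -0.015, 0, 0, 0], [0.8, 0, 0, -0.03, 0, 0, 0], [0.8, 0, 0, -0.04, 0, 0, 0], [0.8, 0, 0, -0.04, 0, 0, 0], [0.8, 0, 0, -0.04, 0, 0, 0], [0.8, 0, 0, 0, 0, 0, 0], [0.8, 0, 0, 0, 0, 0, 0], [0.8, 0, 0, 0, 0, 0, 0]]]'

```text
clock: 22.85
position: [569.9, 165.2, 328.1]
ee_rot: [-0.32, 0.908, 0.087, 0.257]
contact_force: [0.7, 0.8, -0.1]
gripper_width: 68.0
```

Run:
```python
from h import *; from fit import *
st()
for n in('wrist','side','top'):
    c=cam(n);P=cloud(c);save(n+'6.png',c[0])
    foot=33;Q=P.reshape(-1,3);Q=Q[~np.isnan(Q[:,0])]
    print(n,foot,fit(Q,(628,212),(foot+8,foot+105)))
    d=np.hypot(Q[:,0]-629,Q[:,1]-213)
    m=(d<51)&(d>38)&(Q[:,2]<50);print('plat z',m.sum(),np.median(Q[m,2]))
    for k,v in [*CAPS.items(),('P',(628.2,212.5))]:
        m=(np.hypot(Q[:,0]-v[0],Q[:,1]-v[1])<35)&(Q[:,2]>176)&(Q[:,2]<214)
        if m.sum()>50: print(k,m.sum(),cv2.minEnclosingCircle(Q[m,:2].astype(np.float32)),np.median(Q[m,2]))
```

```text
22.85 p [569.9 165.2 328.1] z [ 0.411  0.323 -0.852] y [-0.626  0.779 -0.006] F [ 0.73  0.84 -0.14] T [-0.64  0.83  0.01] w 68.0 j [ 0.51  0.05 -0.25 -0.12 -0.73 -1.33]
wrist 33 (2738, array([629.1, 214.8]), array([-0.  , -0.03]), 0.42)
plat z 1911 33.07731275288273
P 2366 ((628.2688598632812, 214.78851318359375), 22.466930389404297) 207.29399931243768
side 33 (719, array([629.8, 213.2]), array([0.13, 0.13]), 1.38)
plat z 353 29.01213235757882
A 223 ((604.9664306640625, -136.9395751953125), 22.68487548828125) 178.85951581021334
C 328 ((611.5128784179688, -328.09197998046875), 23.31903648376465) 178.94222204178402
P 310 ((631.1152954101562, 210.7205047607422), 26.101076126098633) 202.04726807536053
top 33 (238, array([628.5, 211.8]), array([0.39, 0.56]), 0.5)
plat z 224 32.86679655154478
A 408 ((605.433349609375, -135.2230987548828), 22.234867095947266) 181.21018078502777
C 419 ((610.0496215820312, -327.6089172363281), 22.416751861572266) 181.35069686785528
P 512 ((628.1517333984375, 211.9181365966797), 22.26458740234375) 207.53682637038816
```

View pics/side6.png

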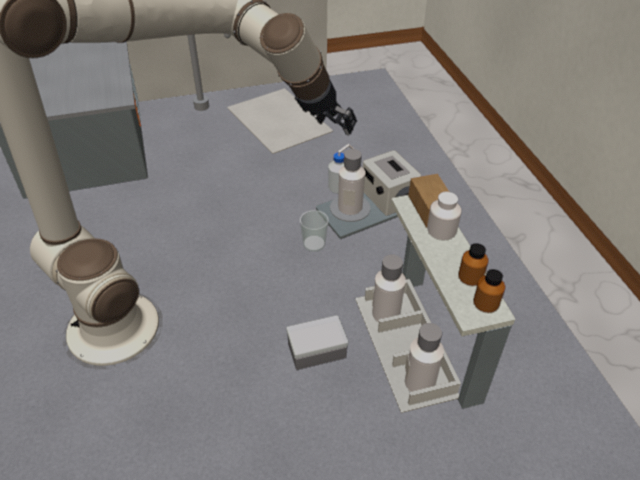

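The side view shows the bottle upright on the platform at (350,185), with A and C in their bays and the arm clear. By every measurement the bottle is within about 2 mm of centre (2–3 mm between cameras) and the platform has sunk about 7 mm.

```bash
python3 -c "
from bench import arm
print(arm.job_done())"
```

```text
the job is handed in; nothing more can be done
None
```

The full bottle is standing on the dosing pump's platform and the job is handed in, at about 23 s on the robot's clock.

- **Weighing:** I lifted bottle A, the one nearest the pump. It pulled about 0.9 N, so it was empty, and I set it back within about 2 mm of where it stood. Bottle B, in the middle, pulled about 5.3 N, so it is the full one. I never touched bottle C.
- **Placing:** B was lowered in steps of about 2 mm until the platform carried its weight, then released. The last pictures show it upright within 1°, about 1 to 3 mm from the platform centre, with the platform sunk about 7 mm. A and C stand in their bays, and the arm is clear of everything.

**Failed or disagreeing checks:**
- **Tip box nudged:** I pulled B out slightly too far, and it pushed the tip box about 9 mm. That is under the 25 mm limit, but the box was not left alone as asked. I did not move it back. The beaker and wash bottle look unmoved in the images; I did not measure them again.
- **Lost time early on:** a tool turn in the wrong direction drove joint 5 to its range limit, and the tool dropped to 137 mm (it ended at 167 mm near bottle A) before I recovered. Contact force stayed under about 3.5 N, and A's cap was still in place in the next picture.
- **Platform height:** the side camera read the platform about 4 mm lower than the wrist and top cameras did. I relied on the latter two.

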